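# Load and start-set the bottle shaker

## Task

First push the blue carrier tray a quarter turn clockwise about its pinned corner, without lifting it off the pin, until its side lies against the yellow stop rail; then stand every stoppered bottle upright inside the tray. Next swing the red clamp bar fully down over the tray's end flange, and last of all turn the timer dial until three dots are centred in its window. Leave the wash bottle, beaker and test-tube rack where they are.

Things in the scene. Friction and masses are not known exactly. Their poses are not given: they have to be found in the camera images.
- platform: Fixed grey shaker plate, top 12 mm above the bench; x -45 to 255, y -300 to 170 mm in its frame. Origin on the bench right under the steel pin (14 mm thick, top at 54 mm); z up. Yellow stop rail, 22 mm above the plate, along y -183 to -53 mm, its stopping face at x = -17 mm facing +x. Tray home: its x axis along this -y, filling x -16 to 124, y -186 to -16 mm.
- home_far (a point): Fixed point on the platform's top face at platform x 124, y -186 mm, z 12 mm: where the tray's far corner (point carrier_far) must come to lie.
- carrier: Blue open tray, 450 g, loose on the platform, its grey corner lug round the pin (2 mm play). Origin on the lug's axis at its underside, z up. Outer walls x 16 to 186, y -16 to 124 mm, 4 mm thick, 45 mm high; floor 4 mm. End flange x 186 to 216, y 24 to 84, flush with the rim. Starts with its x axis along platform +x (within 0.15 rad); turned home when the wall at y = -16 mm meets the rail.
- carrier_far (a point): The tray's far outer corner, diagonally opposite the pin, at its underside (tray x 186, y 124 mm). A yellow dot marks this corner inside the rim. Pushing near here on the outside of the wall at y = 124 mm turns the tray home, clockwise from above.
- clamp (a joint): Angle in rad of the red clamp bar about its hinge: 0 = fully down, level, 1.5 mm above the tray's flange; at 1.57 it stands upright (starts 1.35 to 1.65). Stiff hinge, stays where it is left; needs about 2 N at the tip.
- clamp_hinge (a point): Centre of the clamp hinge, fixed at platform x 54, y -250, 63.5 mm above the bench; axis along platform x. Down, the bar reaches 62 mm along platform +y from here; open, it stands up. Bar 46 mm wide, 10 mm thick. Steel cheeks either side of it (31 mm off along x, 10 mm thick) reach 70 mm above the bench.
- clamp_tip (a point): Point on the upper face of the clamp bar, 55 mm from the hinge, on its middle line.
- timer: Fixed grey timer box, 120 x 120 x 50 mm, origin at the centre of its underside on the bench, z up. In its top, centred 36 mm from the middle along its own -y, is a black-edged window 28 x 24 mm, through which a white drum disc shows one to six black dots.
- dial (a joint): Angle in rad of the timer's disc and knob, positive anticlockwise seen from above, 0 to 5.3. k dots are centred in the window at (k-1) x 1.047 rad: three dots at 2.094. Starts between 3.0 and 4.6, so it must be turned clockwise. Light friction (0.04 N m), stays where left.
- dial_grip (a point): On the axis of the timer's black bar knob at gripping height, 77.5 mm above the bench; z up. The bar is 44 mm long, 14 mm thick, from the box top (50 mm; round skirt to 56 mm) up to 95 mm above the bench. Its length lies along this point's x axis (the timer's x axis turned by the dial angle).
- bottle1_mid (a point): Stoppered bottle with orange body and pale label, about 160 g, 100 mm tall; this point is on its axis at half height (50 mm up), z up along the bottle. Body 52 mm in diameter to 54 mm up, shoulder, then neck and cork 26 mm in diameter from 63 to 100 mm: take it by the cork. Starts standing on the bench; may be absent (None).
- bottle2_mid (a point): Stoppered bottle with blue body and pale label, about 160 g, 100 mm tall; this point is on its axis at half height (50 mm up), z up along the bottle. Body 52 mm in diameter to 54 mm up, shoulder, then neck and cork 26 mm in diameter from 63 to 100 mm: take it by the cork. Starts standing on the bench; may be absent (None).
- bottle3_mid (a point): Stoppered bottle with yellow body and pale label, about 160 g, 100 mm tall; this point is on its axis at half height (50 mm up), z up along the bottle. Body 52 mm in diameter to 54 mm up, shoulder, then neck and cork 26 mm in diameter from 63 to 100 mm: take it by the cork. Starts standing on the bench; may be absent (None).
- bottle4_mid (a point): Stoppered bottle with green body and pale label, about 160 g, 100 mm tall; this point is on its axis at half height (50 mm up), z up along the bottle. Body 52 mm in diameter to 54 mm up, shoulder, then neck and cork 26 mm in diameter from 63 to 100 mm: take it by the cork. Starts standing on the bench; may be absent (None).
- washbottle: Red closed wash bottle, 68 mm diameter, 160 mm tall, a bystander; origin at its underside.
- beaker: Clear beaker, 84 mm diameter, 100 mm tall, a bystander; origin at its underside.
- tuberack: Wooden test-tube rack with tubes, 70 x 200 x 112 mm high, a bystander; origin at its underside, length along its y.
Things that resemble listed ones, but are neither listed nor needed, are in the scene too. Leave any pink look-alike of the part that bears bottle2_mid alone.

How it is judged:
By the outcome, as a careful person would: the job done as asked, in the order asked, and still so for the second after the job is handed in, with the robot touching nothing.
Of bottle1, bottle2, bottle3, bottle4 only 3 to 4 are there at a start; the rules pass over those that are not, and their reading is None.
At some moment in a run one of bottle1, bottle2, bottle3, bottle4 may be knocked a few centimetres aside while the robot is not near it.
It also fails if it takes over 192 s, if anything falls off the work surface, if the arm or the gripper's body presses on something with over 40 N, if the wrist force passes 120 N, or if a joint passes its speed limit or range.

## Robot

A 7-joint arm with a two-finger parallel gripper is mounted at the origin on the work surface. World frame = base frame: x ahead of the robot, y to its left, z up, the work surface at z = 0. Lengths are in m, angles in rad, forces in N, time in s.
With the tool pointing down it reaches from about 0.4 to 0.85 m from the base axis. Payload 10.4 kg.
Tool frame: the origin (TCP) lies on the centre line of the jaws, within the pads' length; the fingertips stand 22 mm ahead of it and the grasp point (between the pads) lies 3 mm ahead of it; z points along the fingers, y is the direction in which the jaws open and shut (so a half turn about z gives the same grasp; the last joint's range is limited). The gripper opens to 85 mm and grips with 20 to 120 N. Pads are 22 mm wide; open, the fingers measure 114 mm over their backs; the gripper's body (76 mm by 85 mm) begins 54 mm behind the grasp point. The pads swing forward as they close: fully open they stand 13 mm farther back than shut.
Start: joints at [-1.185, 0.332, -0.065, 1.46, 0.022, 1.35, -0.088], TCP at [0.248, 0.574, 0.253] pointing down, gripper open.
Joint ranges: [-2.6, 2.6], [-0.5, 2.12], [-1.47, 1.34], [0.16, 2.42], [-1.27, 4.41], [0.06, 2.06], [-2.6, 2.6]. Speed limits (rad/s): [2.22, 2.22, 2.79, 2.79, 3.14, 3.14, 3.14].

## Interface

Orientations are given as a unit quaternion [x, y, z, w].
In Python, from workcell import manip gives the robot as it stands. The module is installed in compiled form; this text tells all that it offers.
- The arm moves only by the shell command python3 -m crank 'ROWS' [FORCE]. ROWS is JSON, a list of rows, each a list of 3 entries, a list of its own where there are three numbers: the opening, from -1 (shut) to 1 (fully open), then the shift along the tool's x, y, z normalised to -1 to 1, where 1 is 80 mm, then the turn, a rotation vector about the tool's x, y, z normalised to -1 to 1, where 1 is pi/4 rad. In form: [[jaw, [tx, ty, tz], [ax, ay, az]], ...]. A call has exactly 5 rows; each row shifts and turns the commanded pose from where the row before left it, along the tool's axes as they then stand; what a row does not reach is not made up. A row lasts 1/10 s, in which the tool goes at most 50 mm and 8.59 degrees, less where a joint would pass 70% of its speed; a pose out of reach is approached as far as the arm can. A call with a number of a shift or a turn outside -1 to 1 is refused whole. A call with a gripper value outside its range is refused whole. The fingers move at their own pace and stop on an object; FORCE is the grip in N (left out, the last holds). Time passes only in rows, so rows that do not move let the fingers close, or fill a call up. It gives the time, the measured TCP pose, the force and the opening at its end, in the units of the state.
- manip.get_obs(): the state, without advancing time (a new reading comes with each control period).
- manip.camera(name): name is "side" or "top"; returns the picture (384x512x3 uint8, blue, green, red); there is no depth.
- manip.camera_info(name): a dict with "K" (3x3 intrinsics, pixels), "camera_from_world" (4x4, takes a point from world to camera coordinates). Camera axes: x right, y down, z forward; pixel columns grow to the right and rows downward; lengths in m; the calibration is good to about 2 mm. A picture is of the moment at which its call begins. camera_info takes no time and is no camera call.
- manip.hand_in(): hands the job in, once; it reports no verdict.
The state is a dict: "clock": time; "joint_pos": joint angles; "joint_velocities": joint speeds; "tau": joint torques, N m; "position": TCP position; "ee_rot": TCP orientation; "ft_force": force on the tool from outside, world axes, zero at the start; "torque": the same for the moment, N m; "grip_width": opening from 0.0 (shut) to 1.0 (fully open).
Only numpy, scipy, OpenCV 4.12 (cv2) and the standard library are available. Lean on these libraries where they do the work, as an engineer would, in place of code of your own. Each camera call takes 0.05 s, during which the arm holds its last target.

## Working session

There is one attempt and no reset: what is moved stays moved. The work goes in short steps, Python scripts to look and compute and a shell command to move; the robot and the scene stay as the last step left them, time stands still between calls to the robot, and variables do not carry over. Pictures are saved under pics/ and viewed, and the job is handed in when it is done.

```bash
mkdir -p pics; ls
python3 - <<'E'
from workcell import manip
import cv2,numpy as np
for n in ("side","top"):
    im=manip.camera(n); cv2.imwrite(f"pics/{n}0.png",im)
    ci=manip.camera_info(n); print(n,np.round(np.array(ci["K"]),1).tolist(),np.round(np.array(ci["camera_from_world"]),3).tolist())
o=manip.get_obs()
for k in o: print(k,np.round(o[k],3))
E
```

```text
pics
side [[408.8, 0.0, 247.6], [0.0, 408.8, 190.8], [0.0, 0.0, 1.0]] [[0.844, -0.536, -0.004, -0.465], [-0.378, -0.59, -0.714, 0.238], [0.38, 0.604, -0.7, 1.32], [0.0, 0.0, 0.0, 1.0]]
top [[359.1, 0.0, 253.9], [0.0, 359.1, 192.2], [0.0, 0.0, 1.0]] [[-0.016, -1.0, 0.001, -0.007], [-0.98, 0.015, -0.196, 0.533], [0.196, -0.004, -0.981, 0.987], [0.0, 0.0, 0.0, 1.0]]
clock 0.1
joint_pos [-1.185  0.333 -0.065  1.461  0.022  1.35  -0.089]
joint_velocities [ 0.001 -0.002 -0.001 -0.003  0.    -0.     0.001]
tau [ 3.0000e-03 -6.2675e+01  5.0000e-02 -3.9242e+01  1.6000e-02  7.0000e-03
  0.0000e+00]
position [0.248 0.573 0.253]
ee_rot [ 0.203  0.979 -0.001 -0.   ]
ft_force [-0.352 -0.535  1.024]
torque [ 0.015 -0.031 -0.021]
grip_width 1.001
```

View pics/side0.png

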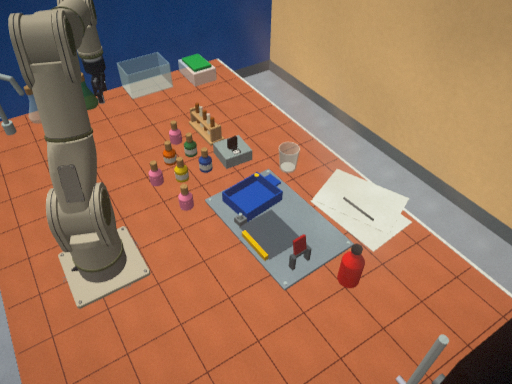

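View pics/top0.png

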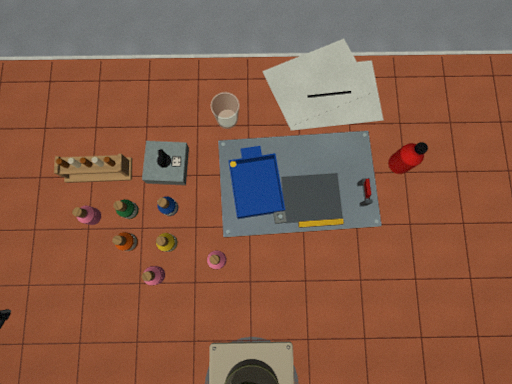

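```bash
cat > h.py <<'E'
from workcell import manip
import cv2,numpy as np
from scipy.spatial.transform import Rotation as R
CI={n:manip.camera_info(n) for n in("side","top")}
def proj(n,p):
    c=CI[n];T=np.array(c["camera_from_world"]);q=T[:3,:3]@np.array(p,float)+T[:3,3];u=np.array(c["K"])@q;return u[:2]/u[2]
def ray(n,uv):
    c=CI[n];T=np.array(c["camera_from_world"]);d=T[:3,:3].T@np.linalg.solve(np.array(c["K"]),[uv[0],uv[1],1.]);return -T[:3,:3].T@T[:3,3],d/np.linalg.norm(d)
def onz(n,uv,z):
    o,d=ray(n,uv);return o+d*(z-o[2])/d[2]
def tri(a,b):
    o1,d1=ray("side",a);o2,d2=ray("top",b)
    s=np.linalg.lstsq(np.array([d1,-d2]).T,o2-o1,rcond=None)[0];p,q=o1+s[0]*d1,o2+s[1]*d2
    return (p+q)/2,np.linalg.norm(p-q)
def crop(im,x0,y0,w,h,s,name):
    cv2.imwrite("pics/"+name,cv2.resize(im[y0:y0+h,x0:x0+w],None,fx=s,fy=s,interpolation=cv2.INTER_CUBIC))
def blobs(im,lo,hi,amin=15):
    m=cv2.inRange(cv2.cvtColor(im,cv2.COLOR_BGR2HSV),lo,hi);n,l,st,c=cv2.connectedComponentsWithStats(m)
    return [(np.round(c[i],1).tolist(),st[i].tolist()) for i in range(1,n) if st[i][4]>=amin],m
E
python3 - <<'E'
from h import *
t=cv2.imread("pics/top0.png");s=cv2.imread("pics/side0.png")
crop(t,210,125,180,115,4,"c_top_tray.png")
crop(t,70,135,160,155,4,"c_top_bot.png")
crop(s,135,90,180,130,4,"c_side_bot.png")
crop(s,200,160,180,125,4,"c_side_tray.png")
E
```

```text
(no output)
```

View pics/c_top_tray.png

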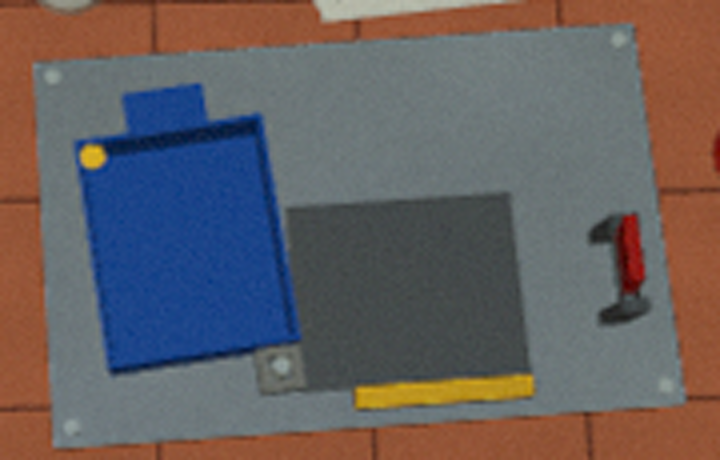

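View pics/c_top_bot.png

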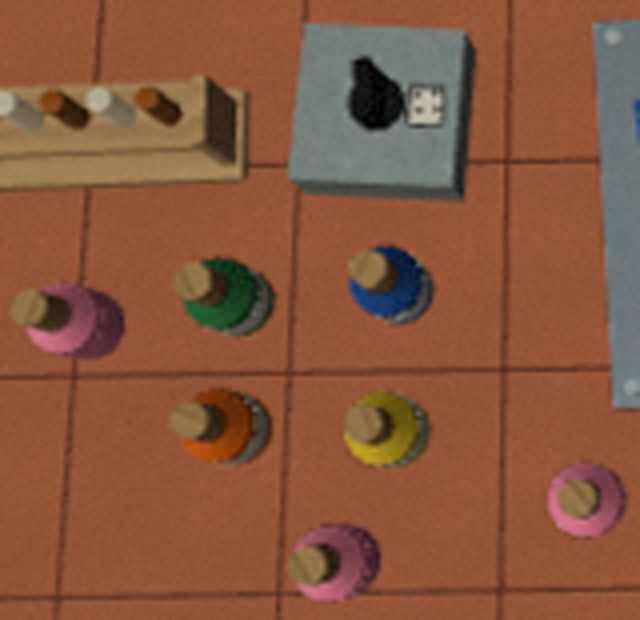

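View pics/c_side_bot.png

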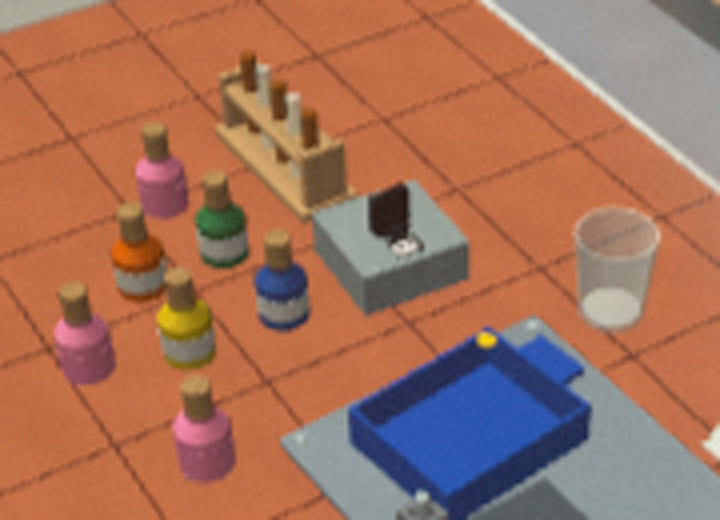

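View pics/c_side_tray.png

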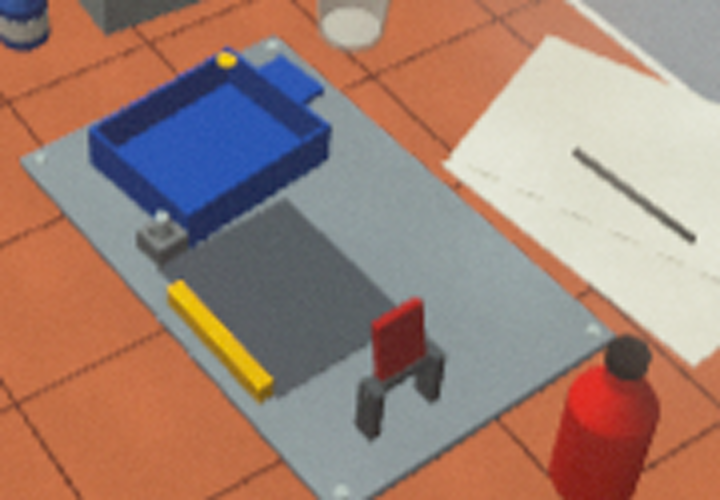

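Run:
```python
from h import *
t=cv2.imread("pics/top0.png");s=cv2.imread("pics/side0.png")
# platform corners
px=np.array([[34,63],[634,25],[686,402],[53,448]])/4+[210,125]-0.375
W=np.array([onz("top",p,0.012)[:2] for p in px]);L=np.array([[.255,.17],[.255,-.3],[-.045,-.3],[-.045,.17]])
Lc=L-L.mean(0);Wc=W-W.mean(0)
a=np.arctan2((Lc[:,0]*Wc[:,1]-Lc[:,1]*Wc[:,0]).sum(),(Lc*Wc).sum());Rm=np.array([[np.cos(a),-np.sin(a)],[np.sin(a),np.cos(a)]])
t0=W.mean(0)-Rm@L.mean(0);print("platform yaw",a,"origin",t0,"resid mm",np.round(1000*(L@Rm.T+t0-W),1).tolist())
print("pin top direct",onz("top",np.array([281,365])/4+[210,125]-.375,.054))
np.savez("plat.npz",a=a,t=t0)
def w(p):return np.r_[Rm@np.array(p[:2])+t0,p[2]]
for nm,p in dict(hinge=(.054,-.25,.0635),home_far=(.124,-.186,.012),pin=(0,0,.054),railface=(-.017,-.118,.034)).items():
    print(nm,np.round(w(p),3),np.round(proj("top",w(p)),1),np.round(proj("side",w(p)),1))
# yellow dot
b,m=blobs(t,(20,120,120),(35,255,255),8);print("yellow top",b)
b,m=blobs(s,(20,120,120),(35,255,255),8);print("yellow side",b)
# cork blobs
print("cork top");b,m=blobs(t[190:290,70:235],(12,60,90),(22,160,255),15);print(b)
print("cork side");b,m=blobs(s[110:215,140:215],(12,60,90),(22,160,255),10);print(b)
```

```text
platform yaw 0.05338310154015015 origin [ 0.46269133 -0.08907408] resid mm [[1.3, 1.2], [2.3, -0.5], [-2.6, -1.0], [-1.0, 0.3]]
pin top direct [ 0.4629853  -0.08811647  0.054     ]
hinge [ 0.53  -0.336  0.064] [365.7 190.9] [299.8 251.9]
home_far [ 0.596 -0.268  0.012] [336.7 173.2] [301.9 239. ]
pin [ 0.463 -0.089  0.054] [280.2 216. ] [239.9 213.2]
railface [ 0.452 -0.208  0.034] [320.7 219.9] [256.2 241.2]
yellow top [([232.7, 163.6], [230, 161, 6, 6, 29]), ([320.4, 222.5], [299, 219, 45, 8, 247]), ([162.4, 234.6], [159, 233, 7, 4, 14]), ([164.1, 246.8], [156, 243, 17, 8, 78])]
yellow side [([180.2, 169.9], [174, 165, 13, 10, 89]), ([255.9, 174.6], [254, 173, 5, 4, 15]), ([178.9, 180.3], [176, 179, 7, 3, 9]), ([254.3, 244.3], [242, 230, 26, 30, 230])]
cork top
[([91.5, 11.5], [87, 7, 10, 10, 72]), ([47.5, 14.8], [43, 10, 10, 11, 76]), ([6.5, 21.4], [2, 17, 10, 10, 72]), ([46.5, 49.8], [42, 45, 10, 10, 75]), ([90.3, 50.4], [86, 46, 10, 10, 72]), ([144.1, 69.0], [140, 65, 9, 9, 68]), ([76.4, 85.9], [72, 82, 10, 9, 72])]
cork side
[([62.6, 15.8], [49, 0, 26, 36, 539]), ([33.2, 13.8], [30, 10, 7, 9, 50]), ([48.1, 26.6], [44, 22, 8, 11, 56]), ([27.1, 34.6], [24, 30, 8, 10, 56]), ([63.9, 41.4], [61, 37, 7, 10, 59]), ([38.5, 50.9], [31, 46, 12, 11, 63]), ([12.8, 54.4], [10, 50, 7, 10, 55]), ([40.1, 64.1], [34, 62, 14, 4, 15]), ([44.3, 68.5], [39, 66, 10, 5, 13]), ([43.5, 78.1], [40, 73, 8, 11, 69])]
```

```bash
cat >> h.py <<'E'
_d=np.load("plat.npz");A=float(_d["a"]);T0=np.array([0.4629,-0.0886])
Rm=np.array([[np.cos(A),-np.sin(A)],[np.sin(A),np.cos(A)]])
def w2(x,y): return Rm@np.array([x,y])+T0      # platform m -> world
def yaw():  # tool yaw error: angle of tool y axis in world
    q=R.from_quat(manip.get_obs()["ee_rot"]).as_matrix();return np.arctan2(q[1,1],q[0,1])
def go(p,yd=None):
    """print tool-frame shift in units (80mm) to world p; and turn about z (units pi/4) to tool-y direction yd (rad)"""
    o=manip.get_obs();q=R.from_quat(o["ee_rot"]).as_matrix();d=np.array(p)-np.array(o["position"])
    print("at",np.round(o["position"],4),"yaw_y",round(np.degrees(yaw()),2),"tilt",np.round(q[:,2],3),"F",np.round(o["ft_force"],1),"g",round(float(o["grip_width"]),3),"t",round(float(o["clock"]),1))
    print(" shift units (before turning):",np.round(q.T@d/.08,3))
    if yd is not None:
        e=(yd-yaw()+np.pi/2)%np.pi-np.pi/2
        print(" turn z units",round(-e/(np.pi/4),3), "shift after turn:",np.round((R.from_rotvec([0,0,e]).as_matrix()@q).T@d/.08,3))
E
python3 - <<'E'
from h import *
t=cv2.imread("pics/top0.png");s=cv2.imread("pics/side0.png")
f=lambda p:np.array(p)/4+[210,125]-.375
C={k:onz("top",f(p),.057) for k,p in dict(FL=(77,140),FR=(262,115),NR=(298,343),NL=(112,373)).items()}
for k in C: print(k,np.round(C[k],3),"plat",np.round(Rm.T@(C[k][:2]-T0),3))
v=C["FL"]-C["NL"];print("len",np.linalg.norm(v),"yaw",np.arctan2(v[1],v[0]))
v=C["FL"]-C["FR"];print("wid",np.linalg.norm(v),"yaw",np.arctan2(-v[0],v[1]))
d,e=tri((255.9,174.6),(232.7,163.6));print("dot",d,e)
top={"blue":(161.5,201.5),"green":(117.5,204.8),"orange":(116.5,239.8),"yellow":(160.3,240.4)}
side={"blue":(203.9,151.4),"green":(188.1,136.6),"orange":(167.1,144.6),"yellow":(178.5,160.9)}
for k in top: print(k,np.round(onz("top",top[k],.095),3),np.round(tri(side[k],top[k])[0],3),np.round(np.hypot(*onz("top",top[k],.095)[:2]),3))
for n in("side","top"): print(n,np.round(ray(n,(0,0))[0],3))
b,m=blobs(t,(0,150,80),(6,255,255),10);print("red",b)
print("clear beaker centre rough",onz("top",(228,118),0))
crop(t,140,138,50,50,12,"c_tim_t.png");crop(s,205,130,60,50,12,"c_tim_s.png")
E
```

```text
FL [0.631 0.057 0.057] plat [0.176 0.136]
FR [ 0.648 -0.079  0.057] plat [ 0.185 -0.001]
NR [ 0.478 -0.1    0.057] plat [ 0.015 -0.013]
NL [0.459 0.032 0.057] plat [0.002 0.121]
len 0.17411153208424424 yaw 0.14133467500526573
wid 0.13739083108070188 yaw 0.12450235896279702
dot [0.61849993 0.04629668 0.05402901] 0.0024192798049368375
blue [0.503 0.241 0.095] [0.504 0.244 0.081] 0.557
green [0.495 0.361 0.095] [0.497 0.368 0.078] 0.613
orange [0.399 0.358 0.095] [0.4   0.364 0.08 ] 0.537
yellow [0.396 0.24  0.095] [0.395 0.244 0.083] 0.463
side [-0.02  -0.906  1.092]
top [ 0.329 -0.01   1.072]
red [([404.5, 159.2], [388, 143, 36, 31, 664]), ([367.8, 187.6], [366, 179, 5, 19, 62])]
clear beaker centre rough [0.78540317 0.06319085 0.        ]
```

View pics/c_tim_t.png

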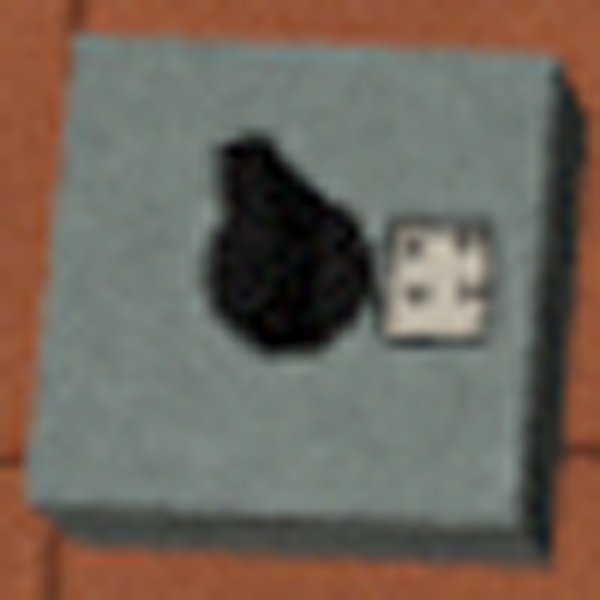

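View pics/c_tim_s.png

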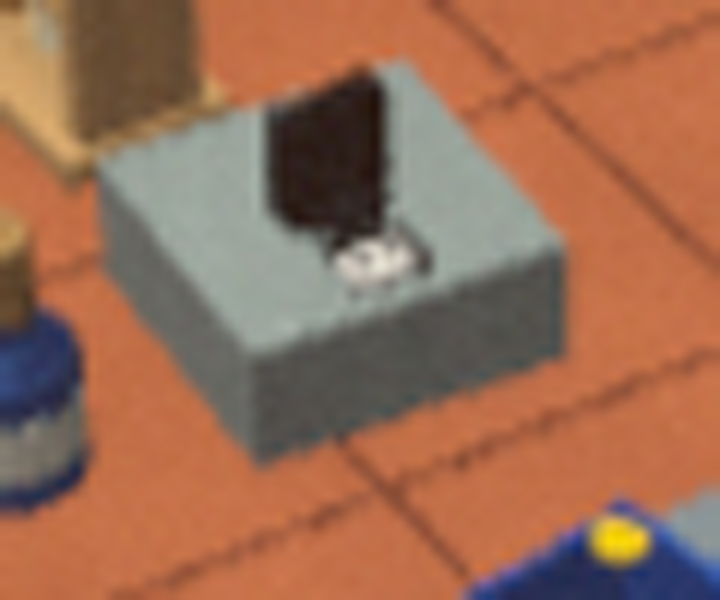

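```bash
python3 -m crank '[[-1,[0,0,0],[0,0,-0.157]],[-1,[0,0,0],[0,0,-0.157]],[-1,[0,0,0],[0,0,-0.157]],[-1,[0,0,0],[0,0,-0.157]],[-1,[0,0,0],[0,0,-0.157]]]' 40
python3 - <<'E'
from h import *
c,s=np.cos(.13),np.sin(.13)
p=T0+np.array([[c,-s],[s,c]])@[.150,.150];print(p)
go([*p,.2],np.pi/2+.13)
print(manip.get_obs()["joint_pos"])
E
```

```text
clock: 0.6
position: [0.2484, 0.5733, 0.2528]
ee_rot: [-0.106, 0.994, -0.0, -0.0]
ft_force: [-0.3, -0.1, 0.5]
grip_width: 0.147
[0.59218916 0.07957941]
at [0.2484 0.5733 0.2528] yaw_y 102.2 tilt [-0.    -0.001 -1.   ] F [-0.3 -0.1  0.5] g 0.147 t 0.6
 shift units (before turning): [-2.897 -6.94   0.664]
 turn z units 0.105 shift after turn: [-3.462 -6.676  0.663]
[-1.11992341  0.3369187  -0.14777686  1.45659218  0.04979167  1.3525698
  0.51332042]
```

```bash
python3 -m crank '[[-1,[0,0,0],[0,0,0.105]],[-1,[-0.23,-0.44,0],[0,0,0]],[-1,[-0.25,-0.48,0],[0,0,0]],[-1,[-0.25,-0.48,0],[0,0,0]],[-1,[-0.25,-0.48,0],[0,0,0]]]' ; python3 -m crank '[[-1,[-0.25,-0.48,0],[0,0,0]],[-1,[-0.25,-0.48,0],[0,0,0]],[-1,[-0.25,-0.48,0],[0,0,0]],[-1,[-0.25,-0.48,0],[0,0,0]],[-1,[-0.25,-0.48,0],[0,0,0]]]'
python3 - <<'E'
from h import *
go([.592,.0796,.2],np.pi/2+.13)
E
```

```text
clock: 1.1
position: [0.3457, 0.4324, 0.2529]
ee_rot: [-0.063, 0.998, -0.0, -0.0]
ft_force: [0.3, 0.5, 0.1]
grip_width: -0.002
clock: 1.6
position: [0.4688, 0.2544, 0.2531]
ee_rot: [-0.063, 0.998, -0.0, -0.0]
ft_force: [0.5, 0.8, 0.8]
grip_width: -0.0
at [0.4688 0.2544 0.2531] yaw_y 97.18 tilt [-0. -0. -1.] F [0.5 0.8 0.8] g -0.0 t 1.6
 shift units (before turning): [-1.255 -2.36   0.664]
 turn z units -0.006 shift after turn: [-1.244 -2.366  0.664]
```

```bash
python3 -m crank '[[-1,[-0.25,-0.48,0],[0,0,0]],[-1,[-0.25,-0.48,0],[0,0,0]],[-1,[-0.25,-0.48,0],[0,0,0]],[-1,[0,0,0],[0,0,0]],[-1,[0,0,0],[0,0,0]]]'
python3 - <<'E'
from h import *
go([.592,.0796,.1],np.pi/2+.13)
E
```

```text
clock: 2.1
position: [0.5422, 0.1484, 0.2528]
ee_rot: [-0.061, 0.998, -0.0, -0.0]
ft_force: [-0.0, 0.7, 0.2]
grip_width: 0.0
at [0.5422 0.1484 0.2528] yaw_y 97.05 tilt [-0.001 -0.    -1.   ] F [-0.   0.7  0.2] g 0.0 t 2.1
 shift units (before turning): [-0.513 -0.93   1.91 ]
 turn z units -0.009 shift after turn: [-0.507 -0.933  1.91 ]
```

```bash
python3 -m crank '[[-1,[-0.17,-0.31,0],[0,0,0]],[-1,[-0.17,-0.31,0.3],[0,0,0]],[-1,[-0.17,-0.31,0.5],[0,0,0]],[-1,[0,0,0.5],[0,0,0]],[-1,[0,0,0.5],[0,0,0]]]'
python3 - <<'E'
from h import *
go([.592,.0796,.052],np.pi/2+.13)
for n in("side","top"):
    im=manip.camera(n);cv2.imwrite(f"pics/{n}1.png",im)
    u=proj(n,manip.get_obs()["position"]).astype(int);crop(im,u[0]-70,u[1]-55,140,110,4,f"c1_{n}.png")
E
```

```text
clock: 2.6
position: [0.5915, 0.0815, 0.1077]
ee_rot: [-0.063, 0.998, 0.0, -0.0]
ft_force: [0.5, 0.5, 0.4]
grip_width: 0.002
at [0.5915 0.0815 0.1077] yaw_y 97.22 tilt [-0.     0.001 -1.   ] F [0.5 0.5 0.4] g 0.002 t 2.6
 shift units (before turning): [-0.003 -0.025  0.696]
 turn z units -0.005 shift after turn: [-0.003 -0.025  0.696]
```

View pics/c1_side.png

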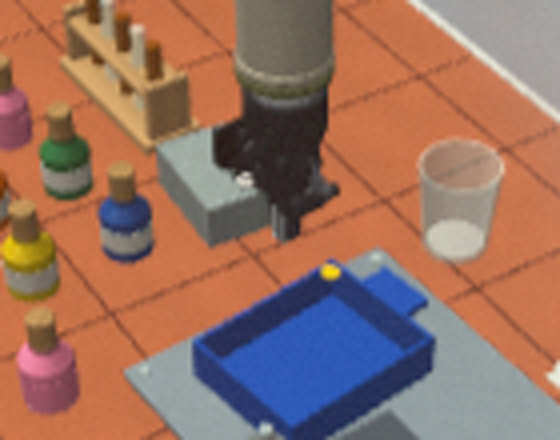

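View pics/c1_top.png

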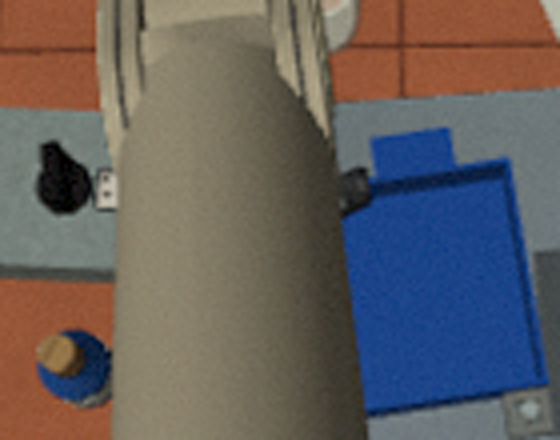

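```bash
python3 -m crank '[[-1,[0,0,0.25],[0,0,0]],[-1,[0,0,0.25],[0,0,0]],[-1,[0,0,0.2],[0,0,0]],[-1,[0,-0.05,0],[0,0,0]],[-1,[0,-0.05,0],[0,0,0]]]'
python3 - <<'E'
from h import *
go([.592,.0796,.052],np.pi/2+.13)
p=np.array(manip.get_obs()["position"][:2])-T0;c,s=np.cos(.13),np.sin(.13);print("tray coords",np.array([[c,s],[-s,c]])@p)
im=manip.camera("side");u=proj("side",manip.get_obs()["position"]).astype(int);crop(im,u[0]-70,u[1]-55,140,110,5,"c2_side.png")
E
```

```text
clock: 3.2
position: [0.5934, 0.0729, 0.0544]
ee_rot: [-0.063, 0.998, 0.0, 0.0]
ft_force: [0.8, 0.4, 0.4]
grip_width: -0.002
at [0.5934 0.0729 0.0544] yaw_y 97.22 tilt [ 0.001  0.    -1.   ] F [0.8 0.4 0.4] g -0.002 t 3.2
 shift units (before turning): [0.007 0.085 0.03 ]
 turn z units -0.005 shift after turn: [0.006 0.085 0.03 ]
tray coords [0.15032112 0.14324413]
```

View pics/c2_side.png

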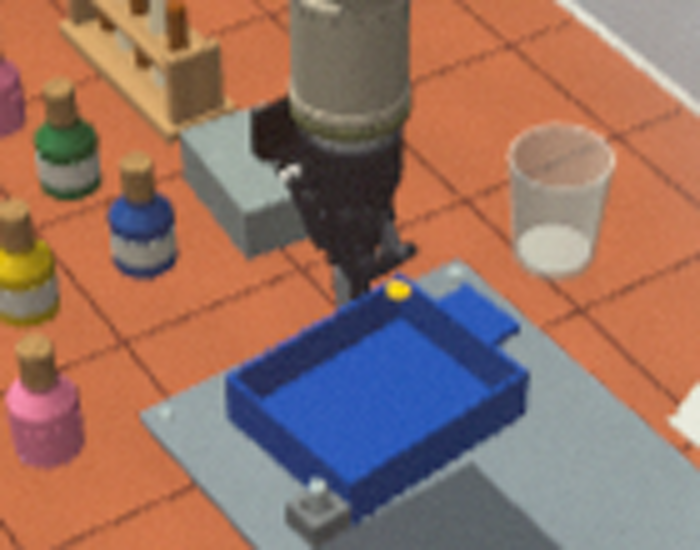

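```bash
python3 -m crank '[[-1,[0,-0.05,0.02],[0,0,0]],[-1,[-0.1323,-0.1554,0],[0,0,0.102]],[-1,[-0.1323,-0.1554,0],[0,0,0.102]],[-1,[-0.1323,-0.1554,0],[0,0,0.102]],[-1,[-0.1323,-0.1554,0],[0,0,0.102]]]'
cat >> h.py <<'E'
def track():
    o=manip.get_obs();y=yaw()-np.pi/2;p=np.array(o["position"][:2])-T0;c,s=np.cos(y),np.sin(y)
    print("tool-yaw tray",round(y,3),"target",round(A-np.pi/2,3),"pos in tool-aligned tray coords",np.round(np.array([[c,s],[-s,c]])@p,4),"z",round(float(o["position"][2]),4),"F",np.round(o["ft_force"],1))
E
python3 - <<'E'
from h import *
track()
im=manip.camera("side");u=proj("side",manip.get_obs()["position"]).astype(int);crop(im,u[0]-70,u[1]-55,140,110,5,"c3_side.png")
E
```

```text
clock: 3.75
position: [0.637, 0.0196, 0.0526]
ee_rot: [0.099, 0.995, 0.001, 0.001]
ft_force: [0.8, 1.2, -1.5]
grip_width: 0.001
tool-yaw tray -0.198 target -1.517 pos in tool-aligned tray coords [0.1494 0.1403] z 0.0526 F [ 0.8  1.2 -1.5]
```

View pics/c3_side.png

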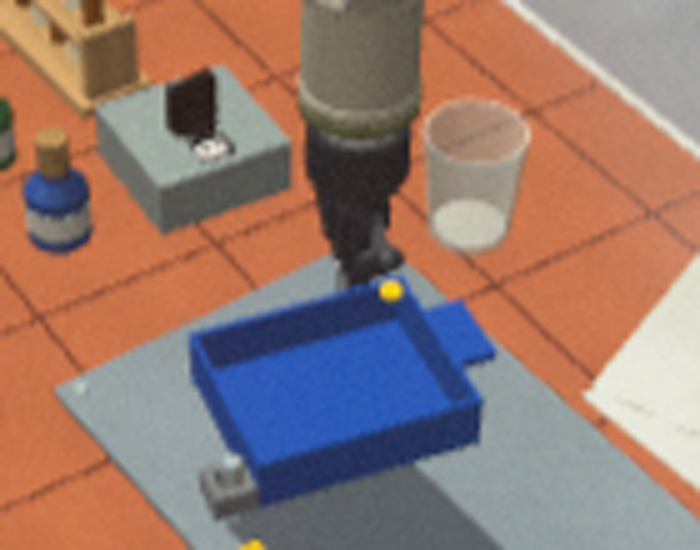

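Tray is turning on its pin (lug at crop (230,480), yellow dot under the fingers). Continue the arc.

```bash
R='[-1,[-0.1323,-0.1554,0],[0,0,0.102]]'; python3 -m crank '[[-1,[-0.1323,-0.1554,0],[0,0,0.102]],[-1,[-0.1323,-0.1554,0],[0,0,0.102]],[-1,[-0.1323,-0.1554,0],[0,0,0.102]],[-1,[-0.1323,-0.1554,0],[0,0,0.102]],[-1,[-0.1323,-0.1554,0],[0,0,0.102]]]' ;  python3 - <<'E'
from h import *
track()
E
python3 -m crank '[[-1,[-0.1323,-0.1554,0],[0,0,0.102]],[-1,[-0.1323,-0.1554,0],[0,0,0.102]],[-1,[-0.1323,-0.1554,0],[0,0,0.102]],[-1,[-0.1323,-0.1554,0],[0,0,0.102]],[-1,[-0.1323,-0.1554,0],[0,0,0.102]]]' ;python3 - <<'E'
from h import *
track()
im=manip.camera("side");u=proj("side",manip.get_obs()["position"]).astype(int);crop(im,u[0]-70,u[1]-55,140,110,5,"c4_side.png")
E
```

```text
clock: 4.3
position: [0.6647, -0.0566, 0.0525]
ee_rot: [0.294, 0.956, 0.001, 0.001]
ft_force: [3.4, 1.5, -1.4]
grip_width: 0.003
tool-yaw tray -0.597 target -1.517 pos in tool-aligned tray coords [0.1489 0.1399] z 0.0525 F [ 3.4  1.5 -1.4]
clock: 4.8
position: [0.6605, -0.1381, 0.0526]
ee_rot: [0.478, 0.878, 0.001, 0.001]
ft_force: [3.1, 0.6, -0.4]
grip_width: -0.001
tool-yaw tray -0.998 target -1.517 pos in tool-aligned tray coords [0.1487 0.1392] z 0.0526 F [ 3.1  0.6 -0.4]
```

View pics/c4_side.png

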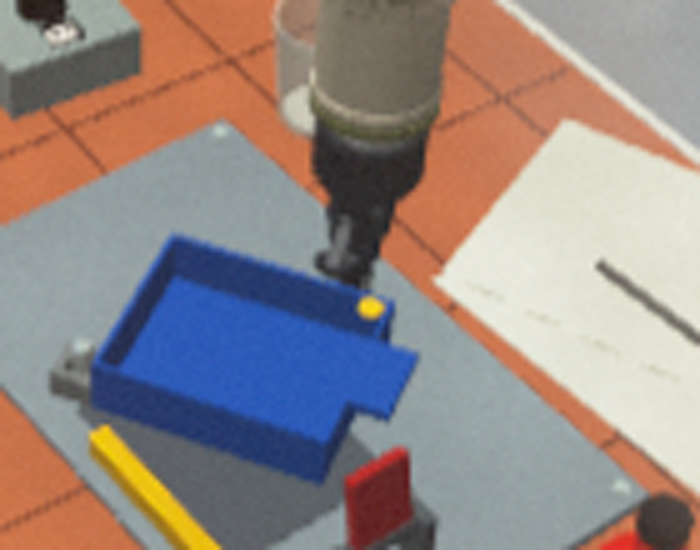

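```bash
python3 -m crank '[[-1,[-0.1323,-0.1554,0],[0,0,0.102]],[-1,[-0.1323,-0.1554,0],[0,0,0.102]],[-1,[-0.1323,-0.1554,0],[0,0,0.102]],[-1,[-0.1323,-0.1554,0],[0,0,0.102]],[-1,[-0.0992,-0.1166,0],[0,0,0.0765]]]' ;python3 - <<'E'
from h import *
track()
im=manip.camera("side");u=proj("side",manip.get_obs()["position"]).astype(int);crop(im,u[0]-70,u[1]-55,140,110,5,"c5_side.png")
im=manip.camera("top");cv2.imwrite("pics/t5.png",im);crop(im,210,125,180,115,4,"c5_top.png")
E
```

```text
clock: 5.35
position: [0.6271, -0.2084, 0.0527]
ee_rot: [0.636, 0.772, 0.001, 0.001]
ft_force: [4.2, -1.6, 0.6]
grip_width: -0.001
tool-yaw tray -1.378 target -1.517 pos in tool-aligned tray coords [0.149  0.1382] z 0.0527 F [ 4.2 -1.6  0.6]
```

View pics/c5_side.png

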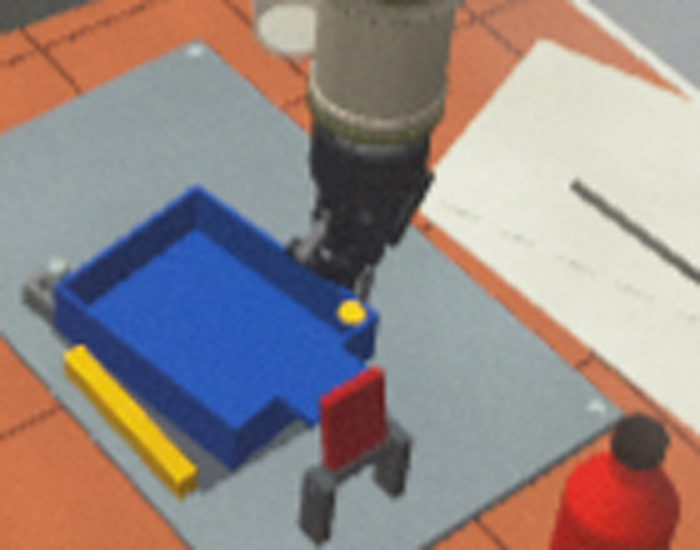

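View pics/c5_top.png

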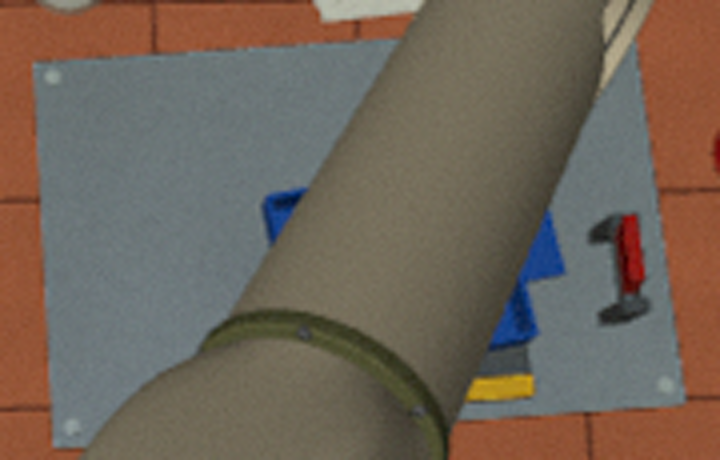

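```bash
python3 -m crank '[[-1,[-0.084,-0.096,0],[0,0,0.0637]],[-1,[-0.050,-0.057,0],[0,0,0.038]],[-1,[-0.033,-0.038,0],[0,0,0.025]],[-1,[-0.02,-0.025,0],[0,0,0.015]],[-1,[0,0,0],[0,0,0]]]' ;python3 - <<'E'
from h import *
track()
im=manip.camera("side");u=proj("side",manip.get_obs()["position"]).astype(int);crop(im,u[0]-70,u[1]-55,140,110,5,"c6_side.png")
E
```

```text
clock: 5.95
position: [0.6121, -0.2252, 0.0521]
ee_rot: [0.677, 0.736, 0.0, 0.001]
ft_force: [4.4, -3.3, 1.8]
grip_width: -0.0
tool-yaw tray -1.488 target -1.517 pos in tool-aligned tray coords [0.1485 0.1374] z 0.0521 F [ 4.4 -3.3  1.8]
```

View pics/c6_side.png

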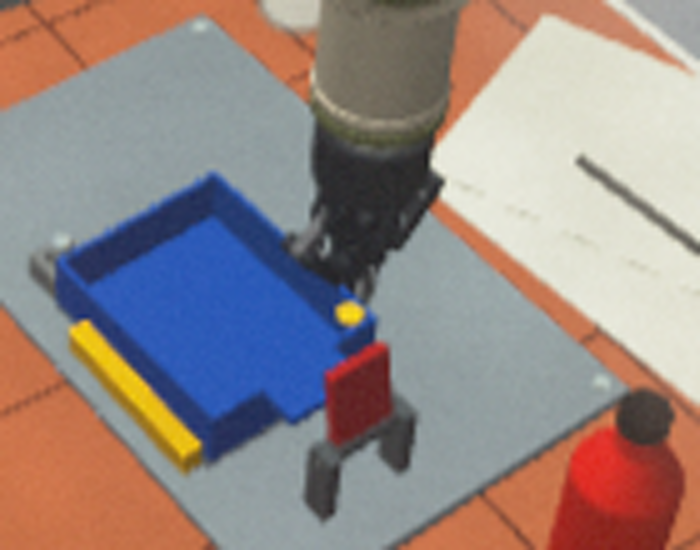

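```bash
python3 -m crank '[[-1,[-0.033,-0.038,0],[0,0,0.025]],[-1,[-0.01,-0.025,0],[0,0,0.01]],[-1,[0,-0.025,0],[0,0,0]],[-1,[0,0,0],[0,0,0]],[-1,[0,0,0],[0,0,0]]]' ;python3 - <<'E'
from h import *
track()
im=manip.camera("side");cv2.imwrite("pics/s7.png",im);u=proj("side",manip.get_obs()["position"]).astype(int);crop(im,u[0]-70,u[1]-55,140,110,5,"c7_side.png")
E
```

```text
clock: 6.5
position: [0.6075, -0.2288, 0.0527]
ee_rot: [0.687, 0.727, 0.001, 0.002]
ft_force: [11.9, -3.2, -0.4]
grip_width: -0.001
tool-yaw tray -1.514 target -1.517 pos in tool-aligned tray coords [0.1481 0.1364] z 0.0527 F [11.9 -3.2 -0.4]
```

View pics/c7_side.png

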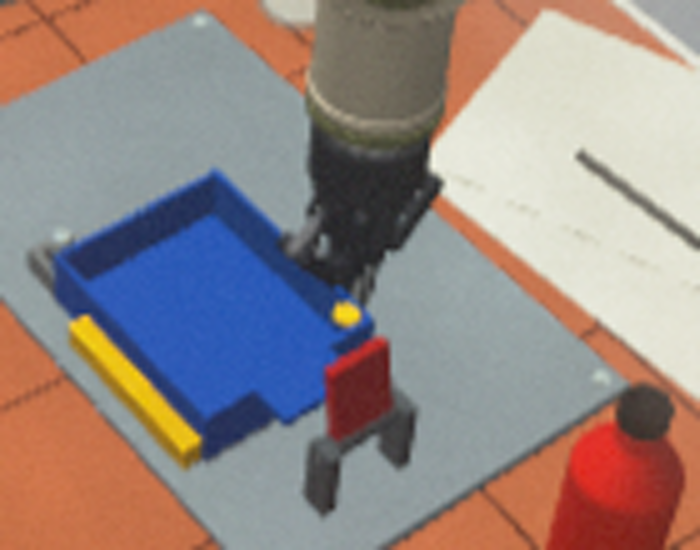

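```bash
python3 -m crank '[[-1,[0,-0.02,0],[0,0,0]],[-1,[0,0,0],[0,0,0]],[-1,[0,0.15,0],[0,0,0]],[-1,[0,0.2,-0.2],[0,0,0]],[-1,[0,0,-0.6],[0,0,0]]]' ; python3 -m crank '[[-1,[0,0,-0.6],[0,0,-0.15]],[-1,[0,0,-0.6],[0,0,-0.18]],[-1,[0,0,-0.5],[0,0,-0.18]],[0,[0,0,0],[0,0,-0.18]],[1,[0,0,0],[0,0,-0.18]]]' ;python3 - <<'E'
from h import *
track();go([.503,.241,.20],np.pi/2+A);print(np.round(manip.get_obs()["joint_pos"],2))
im=manip.camera("side");cv2.imwrite("pics/s8.png",im);crop(im,200,160,180,125,4,"c8_side.png")
im=manip.camera("top");cv2.imwrite("pics/t8.png",im)
E
```

```text
clock: 7.05
position: [0.6296, -0.2244, 0.111]
ee_rot: [0.686, 0.727, -0.002, -0.005]
ft_force: [0.1, 1.1, 0.1]
grip_width: 0.002
clock: 7.55
position: [0.6311, -0.2271, 0.2526]
ee_rot: [0.401, 0.916, 0.0, -0.0]
ft_force: [-0.7, -0.1, -0.3]
grip_width: 0.33
tool-yaw tray -0.826 target -1.517 pos in tool-aligned tray coords [0.2158 0.0297] z 0.2526 F [-0.7 -0.1 -0.3]
at [ 0.6311 -0.2271  0.2526] yaw_y 42.69 tilt [-0.     0.001 -1.   ] F [-0.7 -0.1 -0.3] g 0.33 t 7.5
 shift units (before turning): [5.386 2.79  0.66 ]
 turn z units -1.119 shift after turn: [1.286 5.928 0.659]
[-0.12  0.47  0.58  1.35 -0.26  1.39  1.19]
```

View pics/c8_side.png

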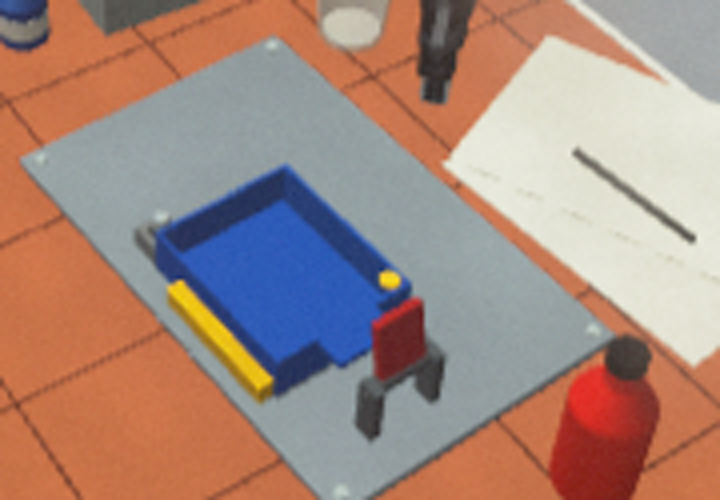

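View pics/t8.png

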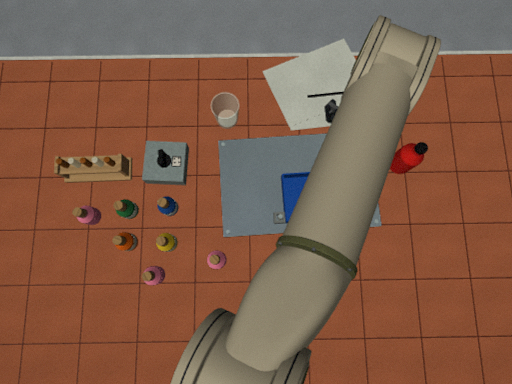

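```bash
python3 -m crank '[[1,[0,0,0],[0,0,-0.187]],[1,[0,0,0],[0,0,-0.187]],[1,[0,0,0],[0,0,-0.187]],[1,[0,0,0],[0,0,-0.187]],[1,[0,0,0],[0,0,-0.187]]]' ; python3 -m crank '[[1,[0,0,0],[0,0,-0.184]],[1,[0.1,0.46,0],[0,0,0]],[1,[0.12,0.55,0],[0,0,0]],[1,[0.12,0.55,0],[0,0,0]],[1,[0.12,0.55,0],[0,0,0]]]' ; python3 -m crank '[[1,[0.12,0.55,0],[0,0,0]],[1,[0.12,0.55,0],[0,0,0]],[1,[0.12,0.55,0],[0,0,0]],[1,[0.12,0.55,0],[0,0,0]],[1,[0.12,0.55,0],[0,0,0]]]' ;python3 - <<'E'
from h import *
go([.503,.241,.20],np.pi/2+A);print(np.round(manip.get_obs()["joint_pos"],2))
im=manip.camera("top");cv2.imwrite("pics/t9.png",im);crop(im,210,125,180,115,4,"c9_top.png")
f=lambda p:np.array(p)
E
```

```text
clock: 8.15
position: [0.6307, -0.227, 0.2506]
ee_rot: [0.048, 0.999, 0.0, -0.001]
ft_force: [0.7, -0.2, 0.5]
grip_width: 0.999
clock: 8.65
position: [0.5853, -0.0587, 0.2507]
ee_rot: [-0.021, 1.0, 0.0, -0.001]
ft_force: [0.7, -0.2, -0.4]
grip_width: 0.995
clock: 9.15
position: [0.527, 0.1586, 0.251]
ee_rot: [-0.021, 1.0, -0.0, -0.001]
ft_force: [0.5, 0.2, -0.1]
grip_width: 0.996
at [0.527  0.1586 0.251 ] yaw_y 92.41 tilt [-0.002 -0.001 -1.   ] F [ 0.5  0.2 -0.1] g 0.996 t 9.2
 shift units (before turning): [0.255 1.043 0.638]
 turn z units -0.014 shift after turn: [0.244 1.045 0.638]
[-0.56  0.17  0.21  1.67 -0.04  1.31  1.27]
```

View pics/c9_top.png

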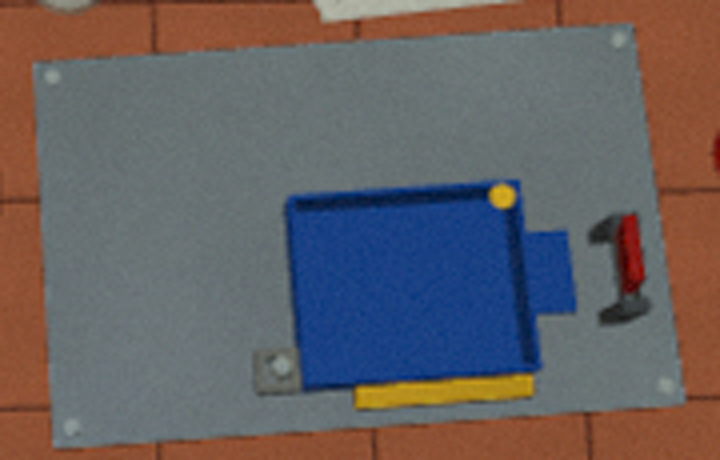

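```bash
cat >> h.py <<'E'
def corks(im):
    b,m=blobs(im[185:300,60:235],(12,60,90),(22,160,255),30)
    hsv=cv2.cvtColor(im,cv2.COLOR_BGR2HSV);out={}
    for c,st in b:
        u=np.array(c)+[60,185]
        x,y=int(u[0]+ (6 if u[0]<250 else -6)),int(u[1]+2)
        rg=hsv[max(0,int(u[1])-10):int(u[1])+14,int(u[0])-8:int(u[0])+18].reshape(-1,3)
        rg=rg[rg[:,1]>100]
        cnt={k:int(((rg[:,0]>=lo)&(rg[:,0]<=hi)&(rg[:,1]>sm)&(rg[:,2]>vm)).sum()) for k,(lo,hi,sm,vm) in dict(blue=(100,130,120,60),green=(45,85,100,40),yellow=(23,35,150,100),pink=(150,178,80,80),orange=(7,11,215,150)).items()}
        k=max(cnt,key=cnt.get)
        print(k,cnt[k],np.round(u,1),st[4],"world",np.round(onz("top",u,.093),4))
E
python3 - <<'E'
from h import *
im=cv2.imread("pics/t9.png")
f=lambda p:np.array(p)/4+[210,125]-.375
C=[onz("top",f(p),.057)[:2] for p in((289,197),(520,182),(302,388),(540,371))]
for c in C: print(np.round(Rm.T@(c-T0),4))
for v in(C[1]-C[0],C[3]-C[2]): print(np.arctan2(v[1],v[0])-(A-np.pi/2))
corks(cv2.imread("pics/top0.png"));print();corks(im)
E
```

```text
[ 0.1221 -0.0153]
[ 0.1218 -0.1845]
[-0.0177 -0.0128]
[-0.0172 -0.1827]
-0.0019264706736072945
0.0026078686503605564
blue 111 [161.5 201.5] 72 world [0.5029 0.2411 0.093 ]
green 144 [117.5 204.8] 76 world [0.4956 0.3622 0.093 ]
pink 186 [ 76.5 211.4] 72 world [0.4789 0.4738 0.093 ]
orange 12 [116.5 239.8] 75 world [0.3995 0.3592 0.093 ]
yellow 118 [160.3 240.4] 72 world [0.3961 0.2406 0.093 ]
pink 180 [214.1 259. ] 68 world [0.3443 0.0947 0.093 ]
pink 190 [146.4 275.9] 72 world [0.3029 0.2742 0.093 ]

green 7 [115.4 201.3] 64 world [0.5055 0.3685 0.093 ]
pink 183 [ 76.4 211.4] 73 world [0.4789 0.474  0.093 ]
orange 18 [116.5 239.7] 74 world [0.3998 0.3592 0.093 ]
blue 0 [131.9 272.3] 85 world [0.3129 0.3132 0.093 ]
pink 139 [214.6 258.7] 54 world [0.345  0.0933 0.093 ]
blue 0 [189.2 271.9] 37 world [0.3115 0.1608 0.093 ]
```

View pics/t9.png

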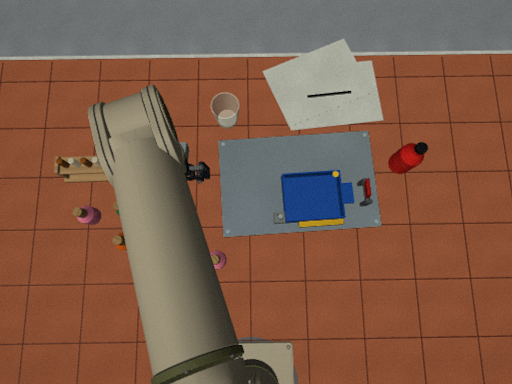

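```bash
python3 -m crank '[[1,[0.07,0.35,0],[0,0,-0.014]],[1,[0.09,0.35,0],[0,0,0]],[1,[0.085,0.345,0],[0,0,0]],[1,[0,0,0.3],[0,0,0]],[1,[0,0,0.3],[0,0,0]]]';python3 - <<'E'
from h import *
go([.503,.2415,.088],np.pi/2+A)
im=manip.camera("side");cv2.imwrite("pics/s10.png",im);crop(im,135,70,180,150,4,"c10_side.png")
E
```

```text
clock: 9.7
position: [0.5037, 0.2403, 0.2027]
ee_rot: [-0.028, 1.0, -0.0, -0.0]
ft_force: [0.6, 0.1, -0.5]
grip_width: 0.997
at [0.5037 0.2403 0.2027] yaw_y 93.18 tilt [-0.001 -0.    -1.   ] F [ 0.6  0.1 -0.5] g 0.997 t 9.7
 shift units (before turning): [0.007 0.016 1.434]
 turn z units 0.003 shift after turn: [0.007 0.016 1.434]
```

View pics/c10_side.png

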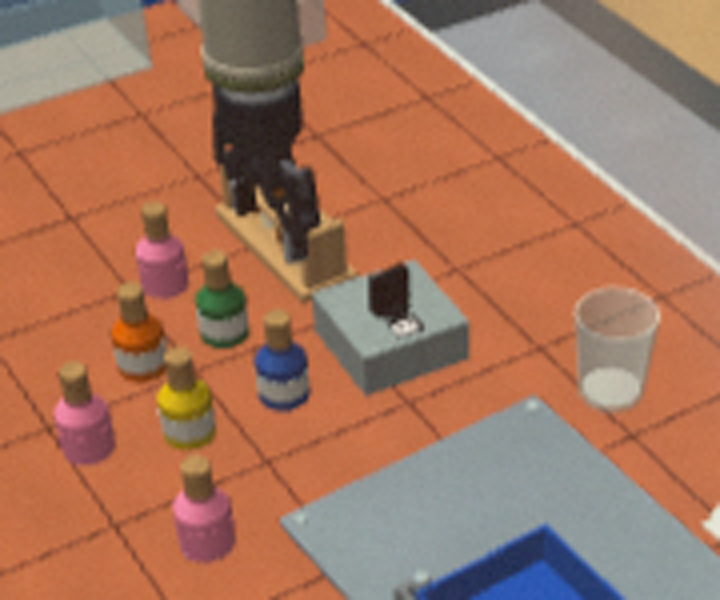

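```bash
python3 -m crank '[[1,[0,0.01,0.4],[0,0,0]],[1,[0,0,0.45],[0,0,0]],[1,[0,0,0.4],[0,0,0]],[1,[0,0,0.17],[0,0,0]],[1,[0,0,0],[0,0,0]]]' 40;python3 - <<'E'
from h import *
go([.503,.2415,.088],np.pi/2+A)
E
python3 -m crank '[[-1,[0,0,0],[0,0,0]],[-1,[0,0,0],[0,0,0]],[-1,[0,0,0],[0,0,0]],[-1,[0,0,0],[0,0,0]],[-1,[0,0,0],[0,0,0]]]' 40;python3 - <<'E'
from h import *
im=manip.camera("side");cv2.imwrite("pics/s11.png",im);crop(im,135,70,180,150,4,"c11_side.png")
E
```

```text
clock: 10.25
position: [0.5033, 0.2394, 0.0886]
ee_rot: [-0.028, 1.0, -0.001, -0.002]
ft_force: [0.8, -0.5, 0.5]
grip_width: 1.0
at [0.5033 0.2394 0.0886] yaw_y 93.19 tilt [-0.004 -0.002 -1.   ] F [ 0.8 -0.5  0.5] g 1.0 t 10.2
 shift units (before turning): [0.003 0.026 0.007]
 turn z units 0.003 shift after turn: [0.003 0.026 0.007]
clock: 10.75
position: [0.5049, 0.2404, 0.091]
ee_rot: [-0.029, 1.0, 0.0, 0.001]
ft_force: [-0.1, -0.5, 5.6]
grip_width: 0.289
```

View pics/c11_side.png

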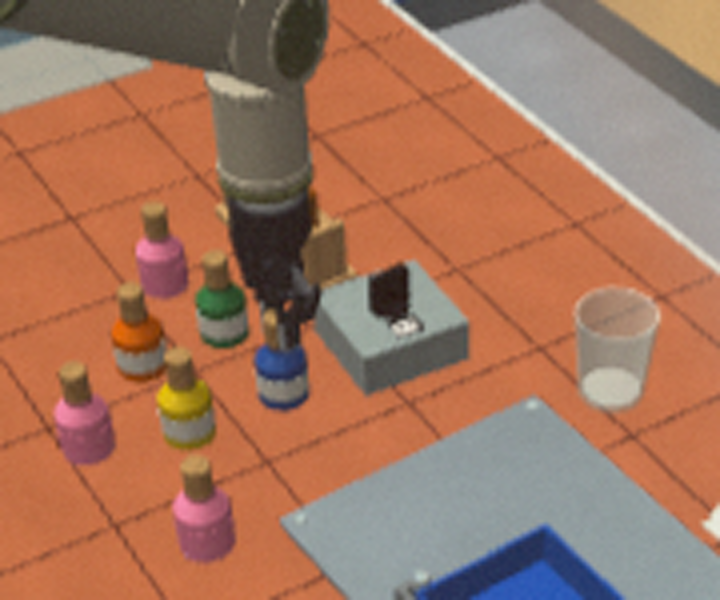

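```bash
python3 -m crank '[[-1,[0,0,-0.1],[0,0,0]],[-1,[0,0,-0.5],[0,0,0]],[-1,[0,0,-0.5],[0,0,0]],[-1,[0,0,-0.5],[0,0,0]],[-1,[0,0,0],[0,0,0]]]';python3 - <<'E'
from h import *
for s in((.085,-.141),(.085,-.061),(.023,-.141),(.023,-.061)): print(s,np.round(w2(*s),4))
go([*w2(.085,-.141),.21],np.pi/2+A)
im=manip.camera("side");cv2.imwrite("pics/s12.png",im);crop(im,135,70,180,150,4,"c12_side.png")
E
```

```text
clock: 11.3
position: [0.5066, 0.2414, 0.2243]
ee_rot: [-0.029, 1.0, 0.002, 0.004]
ft_force: [0.6, -0.6, -0.7]
grip_width: 0.294
(0.085, -0.141) [ 0.5553 -0.2249]
(0.085, -0.061) [ 0.551 -0.145]
(0.023, -0.141) [ 0.4934 -0.2282]
(0.023, -0.061) [ 0.4891 -0.1483]
at [0.5066 0.2414 0.2243] yaw_y 93.29 tilt [ 0.008  0.005 -1.   ] F [ 0.6 -0.6 -0.7] g 0.294 t 11.3
 shift units (before turning): [-0.272 -5.854  0.155]
 turn z units 0.005 shift after turn: [-0.296 -5.853  0.155]
```

View pics/c12_side.png

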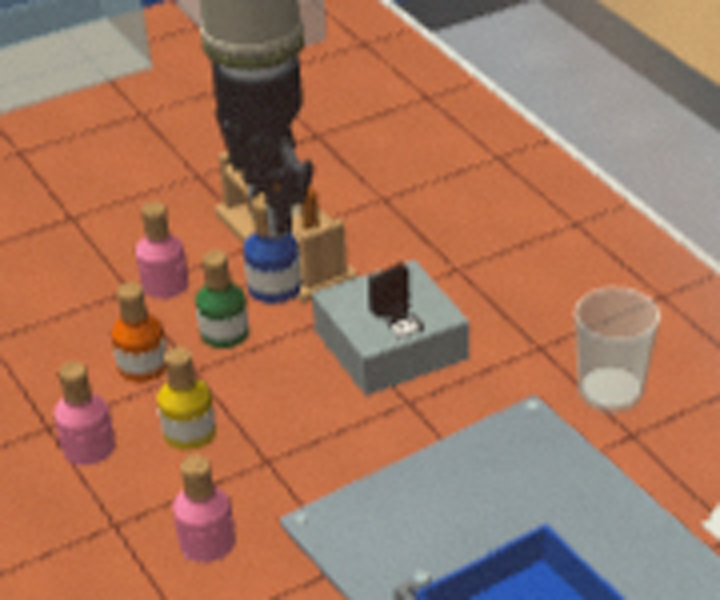

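```bash
python3 -m crank '[[-1,[0,-0.2,0],[0,0,0]],[-1,[-0.02,-0.4,0],[0,0,0]],[-1,[-0.02,-0.5,0],[0,0,0]],[-1,[-0.02,-0.5,0],[0,0,0]],[-1,[-0.02,-0.5,0],[0,0,0]]]'; python3 -m crank '[[-1,[-0.02,-0.5,0],[0,0,0]],[-1,[-0.02,-0.5,0],[0,0,0]],[-1,[-0.02,-0.5,0],[0,0,0]],[-1,[-0.02,-0.5,0],[0,0,0]],[-1,[-0.02,-0.5,0],[0,0,0]]]'; python3 -m crank '[[-1,[-0.04,-0.5,0],[0,0,0]],[-1,[-0.04,-0.4,0],[0,0,0]],[-1,[-0.03,-0.25,0],[0,0,0]],[-1,[-0.02,-0.1,0],[0,0,0]],[-1,[0,0,0],[0,0,0]]]';python3 - <<'E'
from h import *
go([*w2(.085,-.141),.107],np.pi/2+A)
for n in("side","top"):
    im=manip.camera(n);cv2.imwrite(f"pics/{n}13.png",im)
    crop(im,*((200,120,180,125) if n=="side" else (60,135,180,155)),4,f"c13_{n}.png")
E
```

```text
clock: 11.85
position: [0.5194, 0.0701, 0.2165]
ee_rot: [-0.028, 1.0, -0.0, -0.001]
ft_force: [0.2, -0.6, -1.1]
grip_width: 0.297
clock: 12.35
position: [0.5385, -0.1288, 0.2166]
ee_rot: [-0.028, 1.0, 0.0, -0.001]
ft_force: [0.5, -0.2, -1.1]
grip_width: 0.293
clock: 12.85
position: [0.5551, -0.2266, 0.2168]
ee_rot: [-0.028, 1.0, 0.0, -0.001]
ft_force: [-0.8, 0.5, -0.8]
grip_width: 0.292
at [ 0.5551 -0.2266  0.2168] yaw_y 93.18 tilt [-0.002  0.    -1.   ] F [-0.8  0.5 -0.8] g 0.292 t 12.8
 shift units (before turning): [-0.007  0.022  1.373]
 turn z units 0.003 shift after turn: [-0.007  0.022  1.373]
```

View pics/c13_side.png

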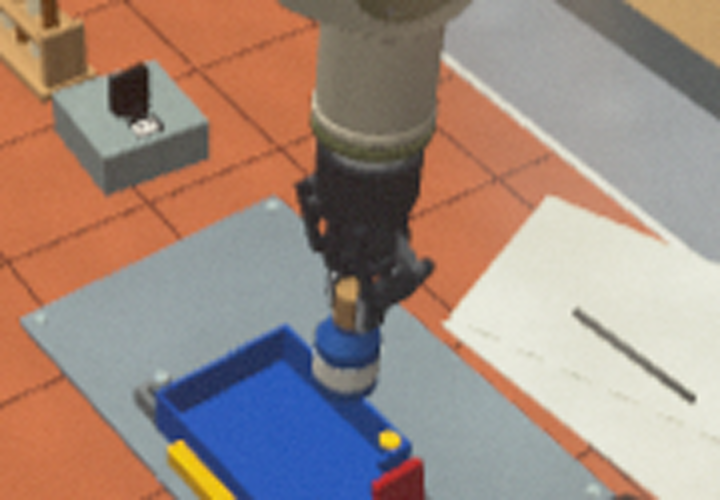

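View pics/c13_top.png

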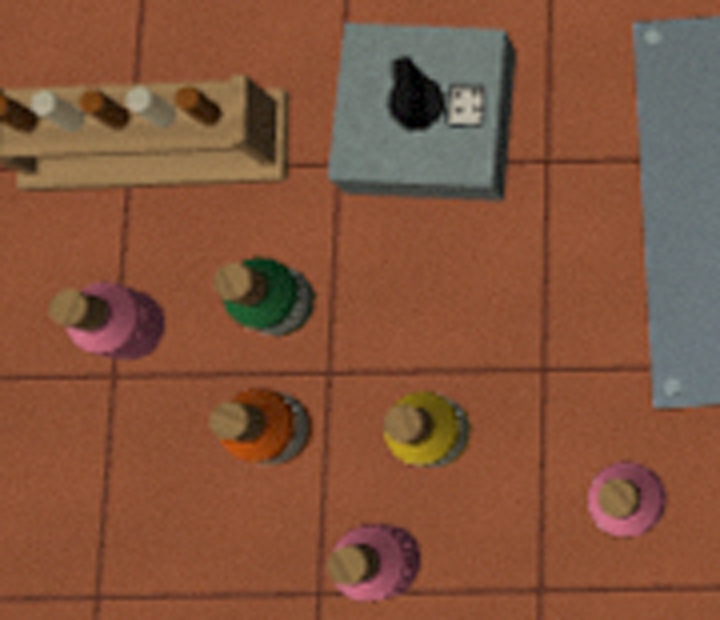

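```bash
python3 -m crank '[[-1,[0,0.02,0.35],[0,0,0]],[-1,[0,0,0.4],[0,0,0]],[-1,[0,0,0.35],[0,0,0]],[-1,[0,0,0.2],[0,0,0]],[-1,[0,0,0.04],[0,0,0]]]';python3 - <<'E'
from h import *
go([*w2(.085,-.141),.107],np.pi/2+A)
E
python3 -m crank '[[-1,[0,0,0.03],[0,0,0]],[-1,[0,0,0.01],[0,0,0]],[-1,[0,0,0],[0,0,0]],[-1,[0,0,0],[0,0,0]],[-1,[0,0,0],[0,0,0]]]'
python3 - <<'E'
from h import *
go([*w2(.085,-.141),.107],np.pi/2+A)
im=manip.camera("side");crop(im,230,170,120,90,6,"c14_side.png")
E
```

```text
clock: 13.45
position: [0.5552, -0.2224, 0.1091]
ee_rot: [-0.03, 1.0, 0.001, -0.001]
ft_force: [-0.4, 0.1, -1.0]
grip_width: 0.291
at [ 0.5552 -0.2224  0.1091] yaw_y 93.39 tilt [-0.003  0.001 -1.   ] F [-0.4  0.1 -1. ] g 0.291 t 13.4
 shift units (before turning): [ 0.001 -0.031  0.027]
 turn z units 0.007 shift after turn: [ 0.001 -0.031  0.027]
clock: 13.95
position: [0.5563, -0.224, 0.1082]
ee_rot: [-0.029, 1.0, -0.0, 0.0]
ft_force: [-0.1, 0.2, -1.2]
grip_width: 0.295
at [ 0.5563 -0.224   0.1082] yaw_y 93.3 tilt [ 0.001 -0.    -1.   ] F [-0.1  0.2 -1.2] g 0.295 t 13.9
 shift units (before turning): [ 0.013 -0.01   0.015]
 turn z units 0.005 shift after turn: [ 0.013 -0.01   0.015]
```

View pics/c14_side.png

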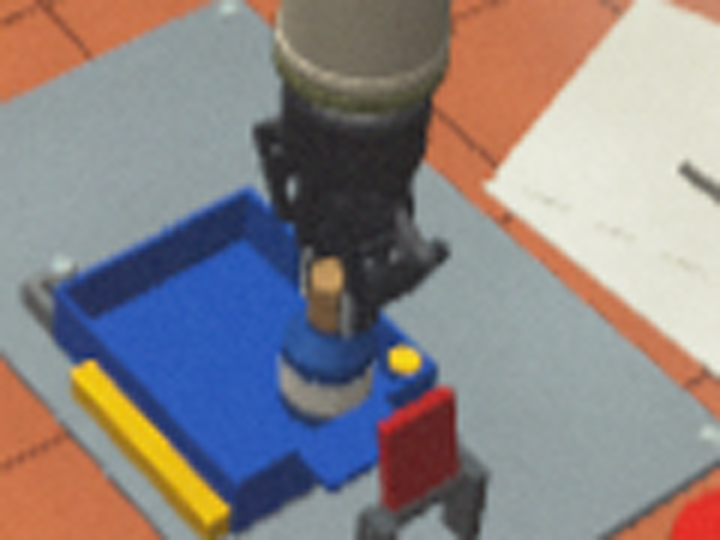

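```bash
python3 -m crank '[[-1,[0,0,0.025],[0,0,0]],[-1,[0,0,0.012],[0,0,0]],[-1,[0,0,0],[0,0,0]],[-1,[0,0,0],[0,0,0]],[-1,[0,0,0],[0,0,0]]]'
```

```text
clock: 14.5
position: [0.5568, -0.2245, 0.1069]
ee_rot: [-0.029, 1.0, -0.0, 0.001]
ft_force: [-5.1, 1.4, 17.4]
grip_width: 0.291
```

```bash
python3 -m crank '[[-1,[0,0,-0.02],[0,0,0]],[0.1,[0,0,0],[0,0,0]],[0.1,[0,0,0],[0,0,0]],[0.1,[0,0,0],[0,0,0]],[0.1,[0,0,0],[0,0,0]]]'; python3 -m crank '[[0.1,[0,0,-0.2],[0,0,0]],[0.1,[0,0,-0.5],[0,0,0]],[0.1,[0,0,-0.5],[0,0,0]],[1,[0,0,-0.4],[0,0,0]],[1,[0,0,0],[0,0,0]]]'
python3 - <<'E'
from h import *
go([.3961,.2406,.21],np.pi/2+A)
im=manip.camera("side");crop(im,230,170,120,90,6,"c15_side.png")
im=manip.camera("top");corks(im)
E
```

```text
clock: 15.0
position: [0.556, -0.2239, 0.1061]
ee_rot: [-0.029, 1.0, 0.0, -0.0]
ft_force: [0.7, 0.4, -0.5]
grip_width: 0.548
clock: 15.5
position: [0.5579, -0.2251, 0.2406]
ee_rot: [-0.029, 1.0, -0.001, 0.004]
ft_force: [0.3, -0.6, 0.3]
grip_width: 0.871
at [ 0.5579 -0.2251  0.2406] yaw_y 93.27 tilt [ 0.008 -0.002 -1.   ] F [ 0.3 -0.6  0.3] g 0.871 t 15.5
 shift units (before turning): [1.69  5.928 0.354]
 turn z units 0.005 shift after turn: [1.712 5.922 0.354]
green 147 [117.4 204.9] 76 world [0.4953 0.3624 0.093 ]
pink 184 [ 76.4 211.3] 72 world [0.4792 0.4741 0.093 ]
orange 16 [116.5 239.8] 74 world [0.3995 0.3592 0.093 ]
yellow 102 [160.2 240.4] 73 world [0.3961 0.2409 0.093 ]
pink 180 [214.  258.9] 67 world [0.3445 0.095  0.093 ]
pink 186 [146.4 275.9] 72 world [0.3029 0.2742 0.093 ]
```

View pics/c15_side.png

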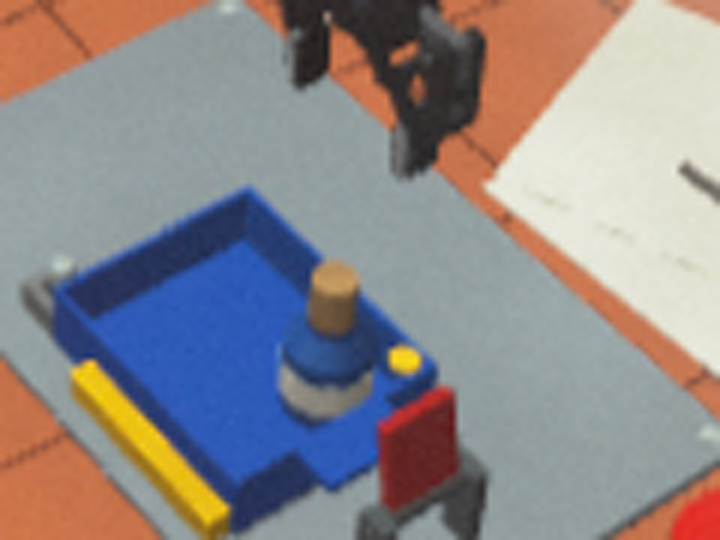

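```bash
python3 -m crank '[[1,[0.07,0.25,0],[0,0,0]],[1,[0.15,0.52,0],[0,0,0]],[1,[0.15,0.52,0],[0,0,0]],[1,[0.15,0.52,0],[0,0,0]],[1,[0.15,0.52,0],[0,0,0]]]'; python3 -m crank '[[1,[0.15,0.52,0],[0,0,0]],[1,[0.15,0.52,0],[0,0,0]],[1,[0.15,0.52,0],[0,0,0]],[1,[0.15,0.52,0],[0,0,0]],[1,[0.15,0.52,0],[0,0,0]]]'; python3 -m crank '[[1,[0.15,0.52,0],[0,0,0]],[1,[0.12,0.4,0],[0,0,0]],[1,[0,0,0],[0,0,0]],[1,[0,0,0.2],[0,0,0]],[1,[0,0,0],[0,0,0]]]';python3 - <<'E'
from h import *
go([.3965,.2409,.091],np.pi/2+A)
im=manip.camera("side");crop(im,135,90,120,120,5,"c16_side.png")
E
```

```text
clock: 16.1
position: [0.4904, -0.0395, 0.2335]
ee_rot: [-0.029, 1.0, -0.0, -0.001]
ft_force: [1.3, 0.7, 0.0]
grip_width: 1.0
clock: 16.6
position: [0.4185, 0.1645, 0.2337]
ee_rot: [-0.029, 1.0, -0.0, -0.001]
ft_force: [0.8, 0.3, -0.3]
grip_width: 1.001
clock: 17.1
position: [0.3932, 0.2342, 0.2162]
ee_rot: [-0.029, 1.0, -0.001, -0.002]
ft_force: [0.2, 0.1, 0.7]
grip_width: 1.003
at [0.3932 0.2342 0.2162] yaw_y 93.28 tilt [-0.003 -0.003 -1.   ] F [0.2 0.1 0.7] g 1.003 t 17.1
 shift units (before turning): [-0.051  0.085  1.565]
 turn z units 0.005 shift after turn: [-0.05   0.085  1.565]
```

View pics/c16_side.png

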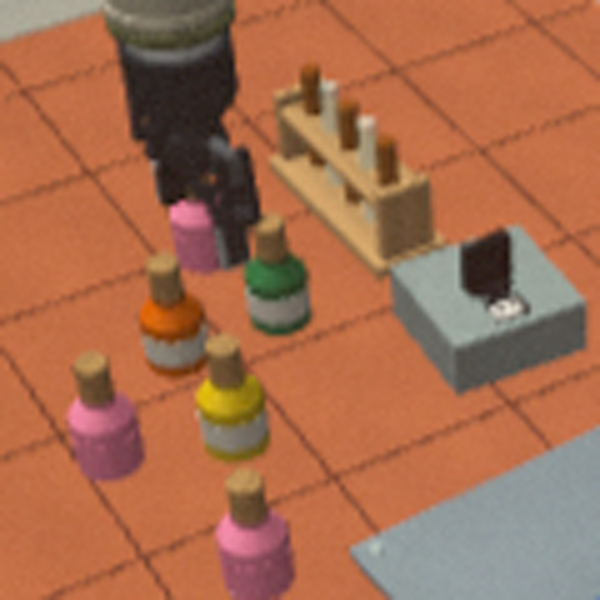

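```bash
python3 -m crank '[[1,[-0.05,0.085,0.3],[0,0,0]],[1,[0,0,0.5],[0,0,0]],[1,[0,0,0.45],[0,0,0]],[1,[0,0,0.25],[0,0,0]],[1,[0,0,0.04],[0,0,0]]]'; python3 -m crank '[[-1,[0,0,0],[0,0,0]],[-1,[0,0,0],[0,0,0]],[-1,[0,0,0],[0,0,0]],[-1,[0,0,0],[0,0,0]],[-1,[0,0,0],[0,0,0]]]';python3 - <<'E'
from h import *
go([*w2(.085,-.061),.22],np.pi/2+A)
im=manip.camera("side");crop(im,135,90,120,120,5,"c17_side.png")
E
```

```text
clock: 17.65
position: [0.3968, 0.241, 0.0932]
ee_rot: [-0.028, 1.0, -0.001, -0.002]
ft_force: [-0.2, 0.5, 0.7]
grip_width: 1.004
clock: 18.15
position: [0.3982, 0.2427, 0.0959]
ee_rot: [-0.029, 1.0, 0.0, 0.001]
ft_force: [0.9, -0.1, 4.4]
grip_width: 0.286
at [0.3982 0.2427 0.0959] yaw_y 93.29 tilt [ 0.001  0.001 -1.   ] F [ 0.9 -0.1  4.4] g 0.286 t 18.1
 shift units (before turning): [-1.631 -4.947 -1.553]
 turn z units 0.005 shift after turn: [-1.651 -4.94  -1.553]
```

View pics/c17_side.png

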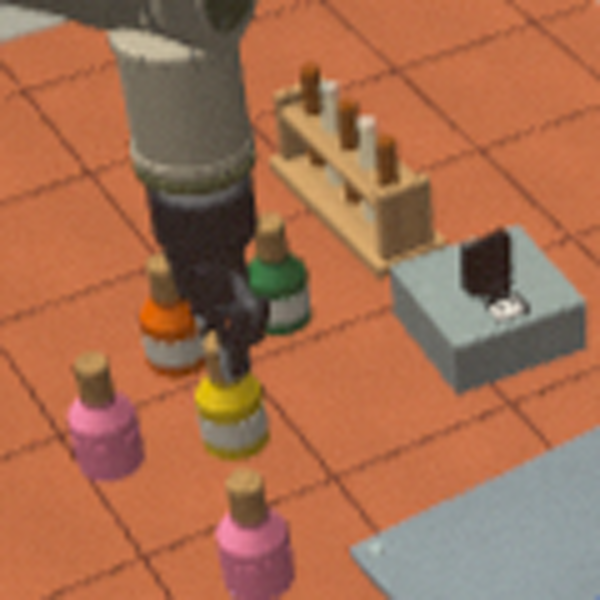

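```bash
python3 -m crank '[[-1,[0,0,-0.15],[0,0,0]],[-1,[0,0,-0.5],[0,0,0]],[-1,[0,0,-0.5],[0,0,0]],[-1,[0,0,-0.4],[0,0,0]],[-1,[-0.07,-0.2,0],[0,0,0]]]'; python3 -m crank '[[-1,[-0.13,-0.4,0],[0,0,0]],[-1,[-0.16,-0.48,0],[0,0,0]],[-1,[-0.16,-0.48,0],[0,0,0]],[-1,[-0.16,-0.48,0],[0,0,0]],[-1,[-0.16,-0.48,0],[0,0,0]]]'; python3 -m crank '[[-1,[-0.16,-0.48,0],[0,0,0]],[-1,[-0.16,-0.48,0],[0,0,0]],[-1,[-0.16,-0.48,0],[0,0,0]],[-1,[-0.16,-0.48,0],[0,0,0]],[-1,[-0.13,-0.39,0],[0,0,0]]]';python3 - <<'E'
from h import *
go([*w2(.085,-.061),.113],np.pi/2+A)
E
```

```text
clock: 18.7
position: [0.4051, 0.2296, 0.2244]
ee_rot: [-0.03, 1.0, 0.002, 0.003]
ft_force: [0.6, -0.4, -1.0]
grip_width: 0.292
clock: 19.2
position: [0.4765, 0.0435, 0.2199]
ee_rot: [-0.029, 1.0, 0.0, 0.0]
ft_force: [1.7, 0.8, -1.0]
grip_width: 0.294
clock: 19.7
position: [0.5487, -0.1381, 0.2198]
ee_rot: [-0.028, 1.0, -0.0, 0.0]
ft_force: [0.4, -0.2, -1.8]
grip_width: 0.291
at [ 0.5487 -0.1381  0.2198] yaw_y 93.24 tilt [ 0. -0. -1.] F [ 0.4 -0.2 -1.8] g 0.291 t 19.7
 shift units (before turning): [-0.024 -0.088  1.335]
 turn z units 0.004 shift after turn: [-0.024 -0.088  1.335]
```

```bash
python3 -m crank '[[-1,[0,0,0],[0,0,0]],[-1,[0,0,0.3],[0,0,0]],[-1,[0,0,0.4],[0,0,0]],[-1,[0,0,0.3],[0,0,0]],[-1,[0,0,0],[0,0,0]]]';python3 - <<'E'
from h import *
go([*w2(.085,-.061),.113],np.pi/2+A)
im=manip.camera("side");crop(im,230,150,120,100,6,"c18_side.png")
E
```

```text
clock: 20.2
position: [0.5464, -0.1347, 0.1364]
ee_rot: [-0.029, 1.0, 0.001, -0.003]
ft_force: [-0.6, -0.2, -1.5]
grip_width: 0.291
at [ 0.5464 -0.1347  0.1364] yaw_y 93.34 tilt [-0.006  0.001 -1.   ] F [-0.6 -0.2 -1.5] g 0.291 t 20.2
 shift units (before turning): [-0.052 -0.131  0.292]
 turn z units 0.006 shift after turn: [-0.053 -0.131  0.292]
```

View pics/c18_side.png

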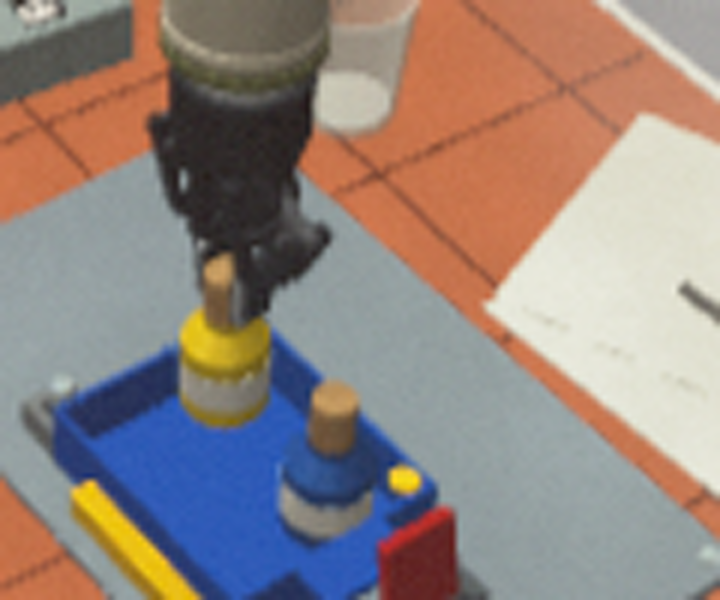

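```bash
python3 -m crank '[[-1,[-0.05,-0.13,0],[0,0,0]],[-1,[0,0,0.12],[0,0,0]],[-1,[0,0,0.08],[0,0,0]],[-1,[0,0,0.05],[0,0,0]],[-1,[0,0,0],[0,0,0]]]';python3 - <<'E'
from h import *
go([*w2(.085,-.061),.112],np.pi/2+A)
E
```

```text
clock: 20.75
position: [0.5527, -0.1457, 0.1184]
ee_rot: [-0.029, 1.0, 0.0, -0.001]
ft_force: [-0.5, -0.3, -2.7]
grip_width: 0.292
at [ 0.5527 -0.1457  0.1184] yaw_y 93.31 tilt [-0.001  0.    -1.   ] F [-0.5 -0.3 -2.7] g 0.292 t 20.8
 shift units (before turning): [0.02 0.01 0.08]
 turn z units 0.006 shift after turn: [0.02 0.01 0.08]
```

```bash
python3 -m crank '[[-1,[0.02,0.01,0.04],[0,0,0]],[-1,[0,0,0.03],[0,0,0]],[-1,[0,0,0.015],[0,0,0]],[-1,[0,0,0],[0,0,0]],[-1,[0,0,0],[0,0,0]]]'
```

```text
clock: 21.25
position: [0.5516, -0.1453, 0.1124]
ee_rot: [-0.029, 1.0, 0.0, 0.0]
ft_force: [0.3, -0.2, -1.7]
grip_width: 0.29
```

```bash
python3 -m crank '[[-1,[0,0,0.02],[0,0,0]],[-1,[0,0,0.01],[0,0,0]],[-1,[0,0,0],[0,0,0]],[-1,[0,0,0],[0,0,0]],[-1,[0,0,0],[0,0,0]]]'
```

```text
clock: 21.75
position: [0.5526, -0.146, 0.1115]
ee_rot: [-0.029, 1.0, -0.0, 0.002]
ft_force: [-0.1, -1.1, 8.9]
grip_width: 0.29
```

```bash
python3 -m crank '[[-1,[0,0,0],[0,0,0]],[0.1,[0,0,0],[0,0,0]],[0.1,[0,0,0],[0,0,0]],[0.1,[0,0,0],[0,0,0]],[0.1,[0,0,0],[0,0,0]]]'; python3 -m crank '[[0.1,[0,0,-0.2],[0,0,0]],[0.1,[0,0,-0.5],[0,0,0]],[0.1,[0,0,-0.5],[0,0,0]],[1,[0,0,-0.3],[0,0,0]],[1,[0,0,0],[0,0,0]]]'
python3 - <<'E'
from h import *
go([.3995,.3592,.22],np.pi/2+A)
im=manip.camera("side");crop(im,230,170,120,90,6,"c19_side.png")
im=manip.camera("top");corks(im)
E
```

```text
clock: 22.25
position: [0.5514, -0.1452, 0.1098]
ee_rot: [-0.029, 1.0, 0.0, -0.0]
ft_force: [-0.5, -0.4, 0.9]
grip_width: 0.55
clock: 22.75
position: [0.5531, -0.1458, 0.2337]
ee_rot: [-0.029, 1.0, -0.0, 0.003]
ft_force: [-0.7, -0.6, 0.2]
grip_width: 0.869
at [ 0.5531 -0.1458  0.2337] yaw_y 93.29 tilt [ 0.006 -0.    -1.   ] F [-0.7 -0.6  0.2] g 0.869 t 22.8
 shift units (before turning): [1.555 6.412 0.158]
 turn z units 0.005 shift after turn: [1.581 6.406 0.158]
green 146 [117.6 204.9] 72 world [0.4953 0.3619 0.093 ]
pink 181 [ 76.4 211.3] 72 world [0.4792 0.4741 0.093 ]
orange 15 [116.6 239.7] 72 world [0.3998 0.359  0.093 ]
pink 181 [214.1 259. ] 68 world [0.3443 0.0947 0.093 ]
pink 185 [146.2 275.9] 74 world [0.3029 0.2747 0.093 ]
```

View pics/c19_side.png

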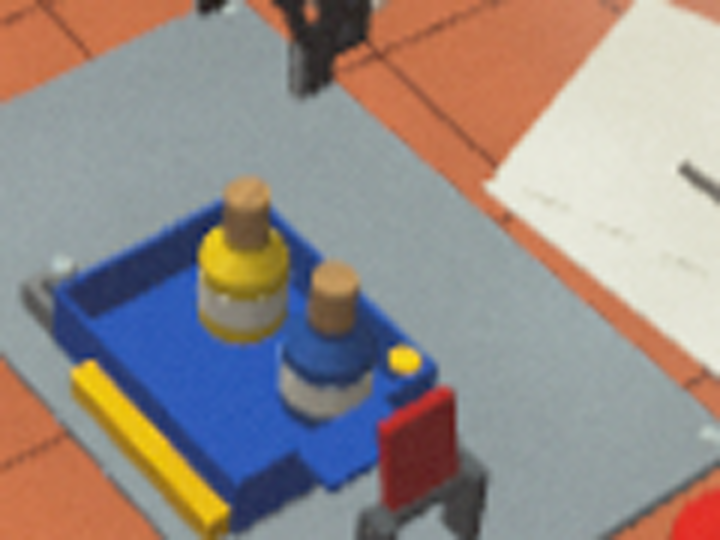

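Yellow and blue stand in the tray (crop (243,290), (325,370)). Next, the orange bottle at (0.400, 0.359).

```bash
python3 -m crank '[[1,[0.06,0.25,0],[0,0,0]],[1,[0.13,0.53,0],[0,0,0]],[1,[0.13,0.53,0],[0,0,0]],[1,[0.13,0.53,0],[0,0,0]],[1,[0.13,0.53,0],[0,0,0]]]'; python3 -m crank '[[1,[0.13,0.53,0],[0,0,0]],[1,[0.13,0.53,0],[0,0,0]],[1,[0.13,0.53,0],[0,0,0]],[1,[0.13,0.53,0],[0,0,0]],[1,[0.13,0.53,0],[0,0,0]]]'; python3 -m crank '[[1,[0.13,0.53,0],[0,0,0]],[1,[0.13,0.53,0],[0,0,0]],[1,[0.06,0.25,0],[0,0,0]],[1,[0,0,0],[0,0,0]],[1,[0,0,0],[0,0,0]]]';python3 - <<'E'
from h import *
go([.40,.3592,.091],np.pi/2+A)
im=manip.camera("side");crop(im,135,90,120,120,5,"c20_side.png")
E
```

```text
clock: 23.35
position: [0.4928, 0.0428, 0.2285]
ee_rot: [-0.029, 1.0, -0.0, -0.001]
ft_force: [1.3, 0.4, -0.2]
grip_width: 0.998
clock: 23.85
position: [0.4287, 0.2512, 0.2285]
ee_rot: [-0.029, 1.0, -0.001, -0.001]
ft_force: [1.4, 0.1, 0.0]
grip_width: 1.004
clock: 24.35
position: [0.3982, 0.3525, 0.2285]
ee_rot: [-0.029, 1.0, -0.001, -0.001]
ft_force: [0.1, -0.3, 0.0]
grip_width: 0.999
at [0.3982 0.3525 0.2285] yaw_y 93.33 tilt [-0.002 -0.002 -1.   ] F [ 0.1 -0.3  0. ] g 0.999 t 24.4
 shift units (before turning): [-0.03   0.085  1.718]
 turn z units 0.006 shift after turn: [-0.03   0.085  1.718]
```

View pics/c20_side.png

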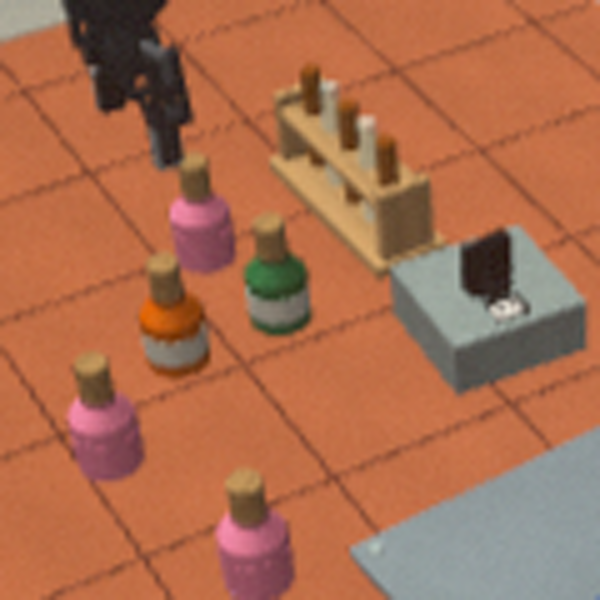

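```bash
python3 -m crank '[[1,[-0.03,0.085,0.3],[0,0,0]],[1,[0,0,0.5],[0,0,0]],[1,[0,0,0.5],[0,0,0]],[1,[0,0,0.3],[0,0,0]],[1,[0,0,0.1],[0,0,0]]]'; python3 -m crank '[[-1,[0,0,0],[0,0,0]],[-1,[0,0,0],[0,0,0]],[-1,[0,0,0],[0,0,0]],[-1,[0,0,0],[0,0,0]],[-1,[0,0,0],[0,0,0]]]';python3 - <<'E'
from h import *
go([*w2(.023,-.141),.22],np.pi/2+A)
im=manip.camera("side");crop(im,135,90,120,120,5,"c21_side.png")
E
```

```text
clock: 24.9
position: [0.4001, 0.3574, 0.0911]
ee_rot: [-0.028, 1.0, -0.002, -0.002]
ft_force: [-1.1, -0.1, -0.4]
grip_width: 0.996
clock: 25.4
position: [0.401, 0.3604, 0.0949]
ee_rot: [-0.029, 1.0, 0.001, 0.001]
ft_force: [-0.4, -0.8, 5.2]
grip_width: 0.296
at [0.401  0.3604 0.0949] yaw_y 93.29 tilt [ 0.001  0.001 -1.   ] F [-0.4 -0.8  5.2] g 0.296 t 25.4
 shift units (before turning): [-0.732 -7.409 -1.571]
 turn z units 0.005 shift after turn: [-0.762 -7.406 -1.571]
```

View pics/c21_side.png

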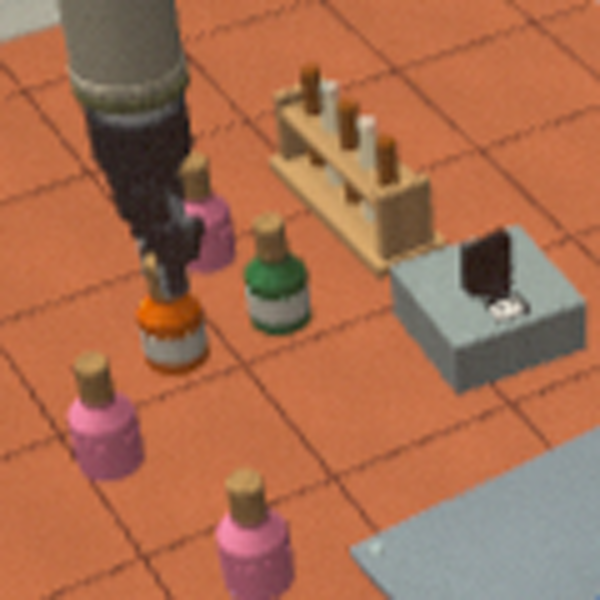

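```bash
python3 -m crank '[[-1,[0,0,-0.15],[0,0,0]],[-1,[0,0,-0.5],[0,0,0]],[-1,[0,0,-0.5],[0,0,0]],[-1,[0,0,-0.4],[0,0,0]],[-1,[-0.02,-0.2,0],[0,0,0]]]'; python3 -m crank '[[-1,[-0.04,-0.4,0],[0,0,0]],[-1,[-0.05,-0.52,0],[0,0,0]],[-1,[-0.05,-0.52,0],[0,0,0]],[-1,[-0.05,-0.52,0],[0,0,0]],[-1,[-0.05,-0.52,0],[0,0,0]]]'; python3 -m crank '[[-1,[-0.05,-0.52,0],[0,0,0]],[-1,[-0.05,-0.52,0],[0,0,0]],[-1,[-0.05,-0.52,0],[0,0,0]],[-1,[-0.05,-0.52,0],[0,0,0]],[-1,[-0.05,-0.52,0],[0,0,0]]]'; python3 -m crank '[[-1,[-0.05,-0.52,0],[0,0,0]],[-1,[-0.05,-0.52,0],[0,0,0]],[-1,[-0.04,-0.4,0],[0,0,0]],[-1,[-0.02,-0.2,0],[0,0,0]],[-1,[0,0,0],[0,0,0]]]';python3 - <<'E'
from h import *
go([*w2(.023,-.141),.111],np.pi/2+A)
E
```

```text
clock: 25.95
position: [0.4037, 0.3472, 0.2233]
ee_rot: [-0.03, 1.0, 0.003, 0.003]
ft_force: [0.0, 0.5, -3.3]
grip_width: 0.291
clock: 26.45
position: [0.4332, 0.145, 0.2178]
ee_rot: [-0.029, 1.0, 0.0, -0.0]
ft_force: [1.6, -0.3, -0.9]
grip_width: 0.29
clock: 26.95
position: [0.4649, -0.0613, 0.2178]
ee_rot: [-0.029, 1.0, 0.0, -0.0]
ft_force: [0.3, 0.7, -2.6]
grip_width: 0.292
clock: 27.45
position: [0.4849, -0.1923, 0.2176]
ee_rot: [-0.027, 1.0, -0.0, -0.001]
ft_force: [0.3, 1.5, -0.8]
grip_width: 0.291
at [ 0.4849 -0.1923  0.2176] yaw_y 93.06 tilt [-0.001 -0.001 -1.   ] F [ 0.3  1.5 -0.8] g 0.291 t 27.4
 shift units (before turning): [-0.083 -0.453  1.333]
 turn z units -0.0 shift after turn: [-0.083 -0.453  1.333]
```

```bash
python3 -m crank '[[-1,[-0.04,-0.25,0],[0,0,0]],[-1,[-0.04,-0.2,0],[0,0,0]],[-1,[0,0,0.3],[0,0,0]],[-1,[0,0,0.4],[0,0,0]],[-1,[0,0,0.2],[0,0,0]]]';python3 - <<'E'
from h import *
go([*w2(.023,-.141),.111],np.pi/2+A)
im=manip.camera("side");crop(im,230,150,120,100,6,"c22_side.png")
E
```

```text
clock: 27.95
position: [0.4931, -0.2235, 0.1434]
ee_rot: [-0.029, 1.0, 0.001, -0.002]
ft_force: [-0.6, 1.0, -1.8]
grip_width: 0.294
at [ 0.4931 -0.2235  0.1434] yaw_y 93.35 tilt [-0.003  0.002 -1.   ] F [-0.6  1.  -1.8] g 0.294 t 27.9
 shift units (before turning): [-0.002 -0.06   0.405]
 turn z units 0.007 shift after turn: [-0.002 -0.06   0.405]
```

View pics/c22_side.png

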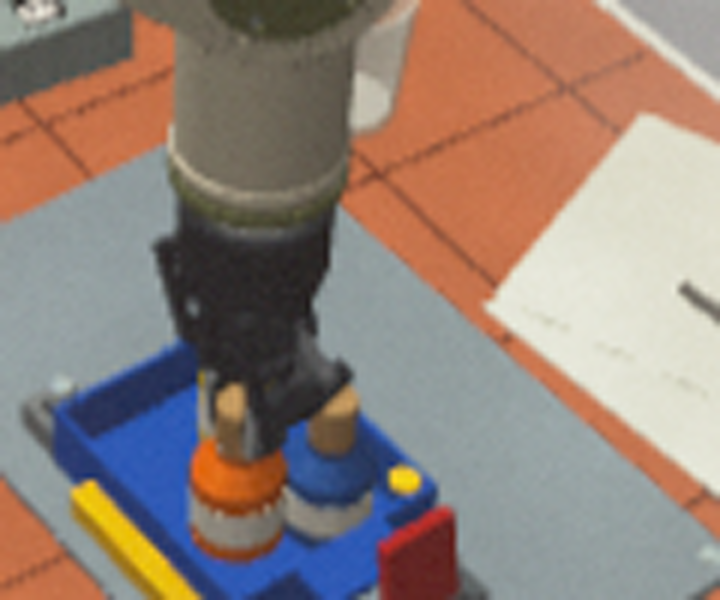

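```bash
python3 -m crank '[[-1,[0,-0.055,0],[0,0,0]],[-1,[0,0,0.15],[0,0,0]],[-1,[0,0,0.13],[0,0,0]],[-1,[0,0,0.08],[0,0,0]],[-1,[0,0,0],[0,0,0]]]';python3 - <<'E'
from h import *
go([*w2(.023,-.141),.111],np.pi/2+A)
E
```

```text
clock: 28.5
position: [0.4941, -0.2291, 0.1161]
ee_rot: [-0.029, 1.0, 0.0, -0.001]
ft_force: [0.1, 1.2, -1.8]
grip_width: 0.29
at [ 0.4941 -0.2291  0.1161] yaw_y 93.31 tilt [-0.002  0.001 -1.   ] F [ 0.1  1.2 -1.8] g 0.29 t 28.5
 shift units (before turning): [0.008 0.013 0.064]
 turn z units 0.005 shift after turn: [0.009 0.013 0.064]
```

```bash
python3 -m crank '[[-1,[0,0,0.03],[0,0,0]],[-1,[0,0,0.02],[0,0,0]],[-1,[0,0,0.02],[0,0,0]],[-1,[0,0,0.01],[0,0,0]],[-1,[0,0,0],[0,0,0]]]'; python3 -m crank '[[-1,[0,0,0.01],[0,0,0]],[-1,[0,0,0],[0,0,0]],[-1,[0,0,0],[0,0,0]],[-1,[0,0,0],[0,0,0]],[-1,[0,0,0],[0,0,0]]]'
```

```text
clock: 29.0
position: [0.4949, -0.2296, 0.111]
ee_rot: [-0.029, 1.0, -0.0, 0.0]
ft_force: [-0.7, -0.5, 0.5]
grip_width: 0.293
clock: 29.5
position: [0.4952, -0.2298, 0.1108]
ee_rot: [-0.029, 1.0, -0.0, 0.001]
ft_force: [-1.1, 0.1, 7.6]
grip_width: 0.289
```

```bash
python3 -m crank '[[-1,[0,0,0],[0,0,0]],[0.1,[0,0,0],[0,0,0]],[0.1,[0,0,0],[0,0,0]],[0.1,[0,0,0],[0,0,0]],[0.1,[0,0,0],[0,0,0]]]'; python3 -m crank '[[0.1,[0,0,-0.2],[0,0,0]],[0.1,[0,0,-0.5],[0,0,0]],[0.1,[0,0,-0.5],[0,0,0]],[1,[0,0,-0.3],[0,0,0]],[1,[0,0,0],[0,0,0]]]'
python3 - <<'E'
from h import *
im=manip.camera("side");crop(im,230,170,120,90,6,"c23_side.png")
im=manip.camera("top");corks(im)
go([.4955,.3622,.22],np.pi/2+A)
E
```

```text
clock: 30.0
position: [0.4946, -0.2294, 0.1098]
ee_rot: [-0.029, 1.0, 0.0, -0.0]
ft_force: [-0.7, -0.7, 0.1]
grip_width: 0.556
clock: 30.5
position: [0.4961, -0.2302, 0.2335]
ee_rot: [-0.029, 1.0, -0.001, 0.003]
ft_force: [0.4, -0.4, -0.4]
grip_width: 0.87
green 146 [117.4 204.9] 74 world [0.4953 0.3624 0.093 ]
pink 182 [ 76.4 211.3] 74 world [0.4792 0.4741 0.093 ]
pink 180 [214.  258.9] 67 world [0.3445 0.095  0.093 ]
pink 187 [146.2 276. ] 73 world [0.3027 0.2747 0.093 ]
at [ 0.4947 -0.2294  0.2299] yaw_y 93.31 tilt [ 0.001  0.    -1.   ] F [-0.5  0.2 -0.9] g 0.996 t 30.6
 shift units (before turning): [-0.437  7.382  0.125]
 turn z units 0.006 shift after turn: [-0.404  7.384  0.125]
```

View pics/c23_side.png

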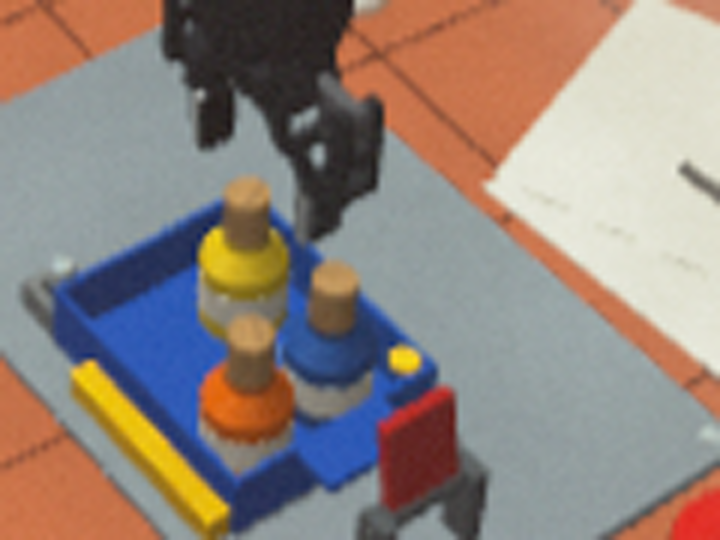

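```bash
python3 -m crank '[[1,[-0.01,0.3,0],[0,0,0]],[1,[-0.03,0.55,0],[0,0,0]],[1,[-0.03,0.55,0],[0,0,0]],[1,[-0.03,0.55,0],[0,0,0]],[1,[-0.03,0.55,0],[0,0,0]]]'; python3 -m crank '[[1,[-0.03,0.55,0],[0,0,0]],[1,[-0.03,0.55,0],[0,0,0]],[1,[-0.03,0.55,0],[0,0,0]],[1,[-0.03,0.55,0],[0,0,0]],[1,[-0.03,0.55,0],[0,0,0]]]'; python3 -m crank '[[1,[-0.04,0.55,0],[0,0,0]],[1,[-0.04,0.55,0],[0,0,0]],[1,[-0.04,0.55,0],[0,0,0]],[1,[-0.02,0.3,0],[0,0,0]],[1,[0,0,0],[0,0,0]]]';python3 - <<'E'
from h import *
go([.496,.3622,.091],np.pi/2+A)
im=manip.camera("side");crop(im,135,90,120,120,5,"c24_side.png")
E
```

```text
clock: 31.1
position: [0.4925, -0.0275, 0.2285]
ee_rot: [-0.029, 1.0, -0.0, -0.001]
ft_force: [1.3, 0.4, 0.2]
grip_width: 0.995
clock: 31.6
position: [0.4919, 0.1926, 0.2284]
ee_rot: [-0.029, 1.0, -0.0, -0.001]
ft_force: [0.7, -1.2, 0.2]
grip_width: 0.998
clock: 32.1
position: [0.4928, 0.3514, 0.2274]
ee_rot: [-0.032, 0.999, -0.0, -0.002]
ft_force: [-1.1, -0.4, 0.4]
grip_width: 1.001
at [0.4928 0.3514 0.2274] yaw_y 93.63 tilt [-0.003 -0.001 -1.   ] F [-1.1 -0.4  0.4] g 1.001 t 32.1
 shift units (before turning): [-0.054  0.133  1.704]
 turn z units 0.013 shift after turn: [-0.053  0.133  1.704]
```

View pics/c24_side.png

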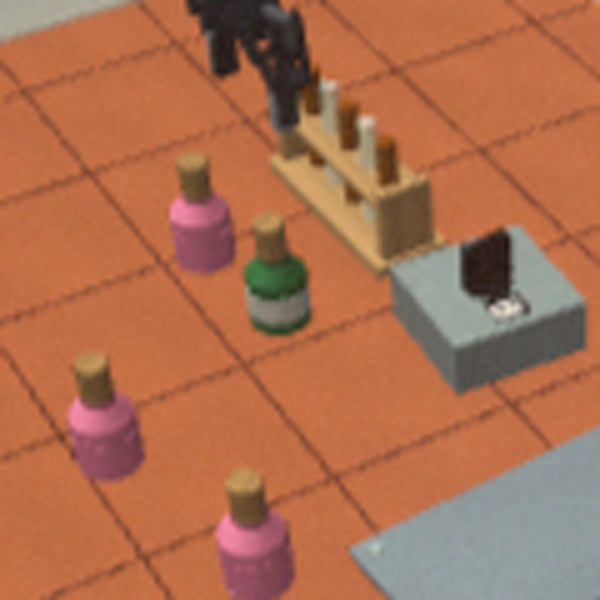

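```bash
python3 -m crank '[[1,[-0.05,0.133,0.3],[0,0,0.013]],[1,[0,0,0.5],[0,0,0]],[1,[0,0,0.5],[0,0,0]],[1,[0,0,0.3],[0,0,0]],[1,[0,0,0.09],[0,0,0]]]'; python3 -m crank '[[-1,[0,0,0],[0,0,0]],[-1,[0,0,0],[0,0,0]],[-1,[0,0,0],[0,0,0]],[-1,[0,0,0],[0,0,0]],[-1,[0,0,0],[0,0,0]]]';python3 - <<'E'
from h import *
go([*w2(.023,-.061),.22],np.pi/2+A)
im=manip.camera("side");crop(im,135,90,120,120,5,"c25_side.png")
E
```

```text
clock: 32.65
position: [0.4971, 0.3554, 0.091]
ee_rot: [-0.023, 1.0, -0.002, -0.002]
ft_force: [-0.2, 0.3, -0.3]
grip_width: 1.002
clock: 33.15
position: [0.499, 0.3588, 0.0961]
ee_rot: [-0.024, 1.0, 0.001, 0.001]
ft_force: [-0.9, -0.5, 5.4]
grip_width: 0.292
at [0.499  0.3588 0.0961] yaw_y 92.72 tilt [ 0.002  0.001 -1.   ] F [-0.9 -0.5  5.4] g 0.292 t 33.1
 shift units (before turning): [ 0.422 -6.324 -1.558]
 turn z units -0.008 shift after turn: [ 0.459 -6.321 -1.558]
```

View pics/c25_side.png

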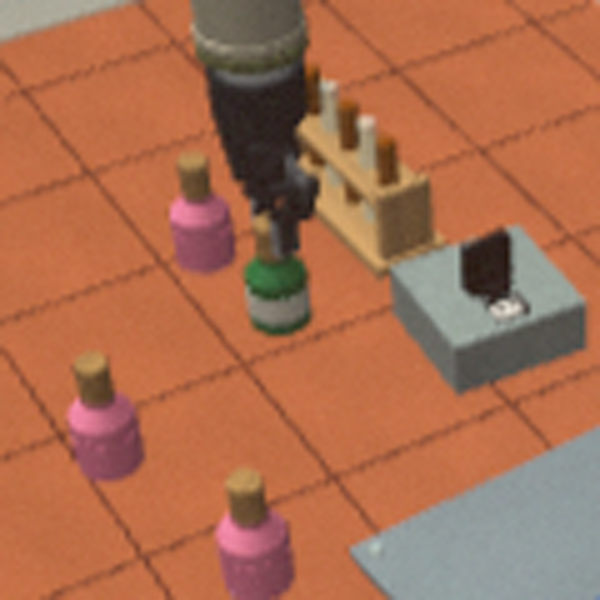

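```bash
python3 -m crank '[[-1,[0,0,-0.15],[0,0,-0.008]],[-1,[0,0,-0.5],[0,0,0]],[-1,[0,0,-0.5],[0,0,0]],[-1,[0,0,-0.4],[0,0,0]],[-1,[0.01,-0.2,0],[0,0,0]]]'; python3 -m crank '[[-1,[0.03,-0.4,0],[0,0,0]],[-1,[0.04,-0.52,0],[0,0,0]],[-1,[0.04,-0.52,0],[0,0,0]],[-1,[0.04,-0.52,0],[0,0,0]],[-1,[0.04,-0.52,0],[0,0,0]]]'; python3 -m crank '[[-1,[0.03,-0.52,0],[0,0,0]],[-1,[0.03,-0.52,0],[0,0,0]],[-1,[0.03,-0.52,0],[0,0,0]],[-1,[0.03,-0.52,0],[0,0,0]],[-1,[0.03,-0.52,0],[0,0,0]]]'; python3 -m crank '[[-1,[0.03,-0.5,0],[0,0,0]],[-1,[0.02,-0.4,0],[0,0,0]],[-1,[0,-0.1,0],[0,0,0]],[-1,[0,0,0],[0,0,0]],[-1,[0,0,0],[0,0,0]]]';python3 - <<'E'
from h import *
go([*w2(.023,-.061),.112],np.pi/2+A)
E
```

```text
clock: 33.7
position: [0.4994, 0.3454, 0.2245]
ee_rot: [-0.028, 1.0, 0.003, 0.003]
ft_force: [0.0, 0.2, -1.6]
grip_width: 0.29
clock: 34.2
position: [0.4932, 0.1411, 0.2186]
ee_rot: [-0.027, 1.0, 0.0, -0.0]
ft_force: [0.8, -1.0, -1.7]
grip_width: 0.288
clock: 34.7
position: [0.4922, -0.067, 0.2187]
ee_rot: [-0.027, 1.0, 0.0, -0.0]
ft_force: [0.4, -0.3, -1.3]
grip_width: 0.285
clock: 35.2
position: [0.4933, -0.1438, 0.2185]
ee_rot: [-0.027, 1.0, 0.0, -0.0]
ft_force: [0.4, 0.9, -0.9]
grip_width: 0.291
at [ 0.4933 -0.1438  0.2185] yaw_y 93.14 tilt [-0.001  0.001 -1.   ] F [ 0.4  0.9 -0.9] g 0.291 t 35.2
 shift units (before turning): [ 0.054 -0.054  1.331]
 turn z units 0.002 shift after turn: [ 0.054 -0.054  1.331]
```

```bash
python3 -m crank '[[-1,[0.054,-0.054,0],[0,0,0]],[-1,[0,0,0.3],[0,0,0]],[-1,[0,0,0.4],[0,0,0]],[-1,[0,0,0.25],[0,0,0]],[-1,[0,0,0],[0,0,0]]]';python3 - <<'E'
from h import *
go([*w2(.023,-.061),.112],np.pi/2+A)
im=manip.camera("side");crop(im,230,150,120,100,6,"c26_side.png")
E
```

```text
clock: 35.7
position: [0.4875, -0.1484, 0.1403]
ee_rot: [-0.028, 1.0, 0.0, -0.002]
ft_force: [-0.7, 0.0, -1.6]
grip_width: 0.286
at [ 0.4875 -0.1484  0.1403] yaw_y 93.17 tilt [-0.005  0.001 -1.   ] F [-0.7  0.  -1.6] g 0.286 t 35.7
 shift units (before turning): [-0.021 -0.001  0.354]
 turn z units 0.002 shift after turn: [-0.021 -0.001  0.354]
```

View pics/c26_side.png

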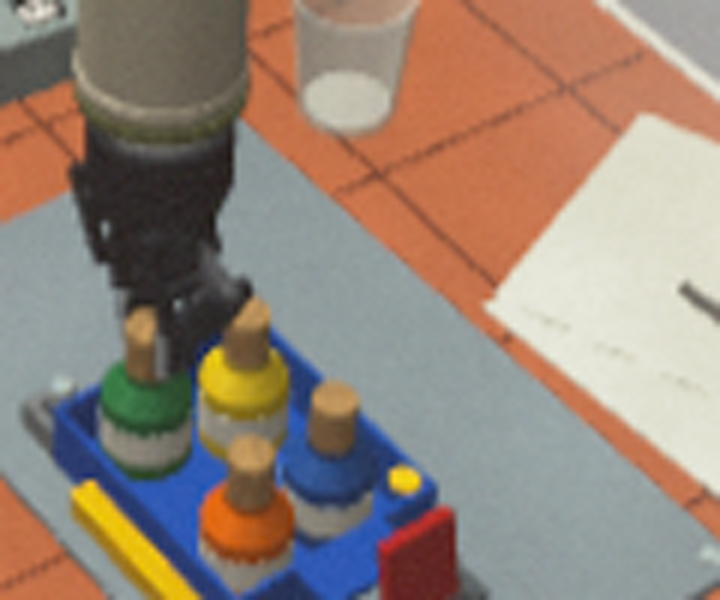

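```bash
python3 -m crank '[[-1,[-0.01,0,0.12],[0,0,0]],[-1,[0,0,0.12],[0,0,0]],[-1,[0,0,0.05],[0,0,0]],[-1,[0,0,0.03],[0,0,0]],[-1,[0,0,0],[0,0,0]]]'; python3 -m crank '[[-1,[0,0,0.02],[0,0,0]],[-1,[0,0,0.02],[0,0,0]],[-1,[0,0,0.01],[0,0,0]],[-1,[0,0,0],[0,0,0]],[-1,[0,0,0],[0,0,0]]]'
```

```text
clock: 36.25
position: [0.4901, -0.1496, 0.117]
ee_rot: [-0.027, 1.0, 0.0, -0.0]
ft_force: [0.5, 0.3, -1.4]
grip_width: 0.293
clock: 36.75
position: [0.4902, -0.1496, 0.1132]
ee_rot: [-0.027, 1.0, 0.0, 0.0]
ft_force: [0.0, 0.1, -1.5]
grip_width: 0.292
```

```bash
python3 -m crank '[[-1,[0,0,0.02],[0,0,0]],[-1,[0,0,0.01],[0,0,0]],[-1,[0,0,0],[0,0,0]],[-1,[0,0,0],[0,0,0]],[-1,[0,0,0],[0,0,0]]]'
```

```text
clock: 37.25
position: [0.4908, -0.1497, 0.1122]
ee_rot: [-0.027, 1.0, 0.0, 0.001]
ft_force: [-4.7, 1.4, 13.6]
grip_width: 0.292
```

```bash
python3 -m crank '[[-1,[0,0,-0.01],[0,0,0]],[0.1,[0,0,0],[0,0,0]],[0.1,[0,0,0],[0,0,0]],[0.1,[0,0,0],[0,0,0]],[0.1,[0,0,0],[0,0,0]]]'; python3 -m crank '[[0.1,[0,0,-0.2],[0,0,0]],[0.1,[0,0,-0.5],[0,0,0]],[0.1,[0,0,-0.5],[0,0,0]],[-1,[0,0,-0.5],[0,0,0]],[-1,[0,0,0],[0,0,0]]]'
python3 - <<'E'
from h import *
im=manip.camera("side");cv2.imwrite("pics/s27.png",im);crop(im,230,150,140,125,5,"c27_side.png")
t=manip.camera("top");cv2.imwrite("pics/t27.png",t);crop(t,210,125,220,115,3,"c27_top.png")
b,m=blobs(t,(0,150,80),(6,255,255),10);print("red top",b)
b,m=blobs(im,(0,150,80),(6,255,255),10);print("red side",b)
go([*w2(.054,-.295),.25],np.pi/2+A);print(np.round(manip.get_obs()["joint_pos"],2))
E
```

```text
clock: 37.75
position: [0.4901, -0.1496, 0.1114]
ee_rot: [-0.027, 1.0, 0.0, -0.0]
ft_force: [0.2, -0.5, -0.8]
grip_width: 0.549
clock: 38.25
position: [0.4923, -0.1503, 0.2527]
ee_rot: [-0.027, 1.0, -0.0, 0.004]
ft_force: [1.5, -0.9, -0.9]
grip_width: 0.218
red top [([405.3, 158.9], [391, 143, 33, 31, 623])]
red side [([299.3, 244.3], [294, 235, 12, 20, 168]), ([350.2, 269.6], [337, 251, 28, 38, 749])]
at [ 0.4905 -0.1496  0.248 ] yaw_y 93.08 tilt [ 0.002  0.    -1.   ] F [-0.   0.1 -0.7] g 0.043 t 38.4
 shift units (before turning): [-0.37  -2.908 -0.025]
 turn z units 0.001 shift after turn: [-0.371 -2.908 -0.025]
[-0.27  0.08  0.5   1.79 -0.04  1.29  1.87]
```

View pics/c27_side.png

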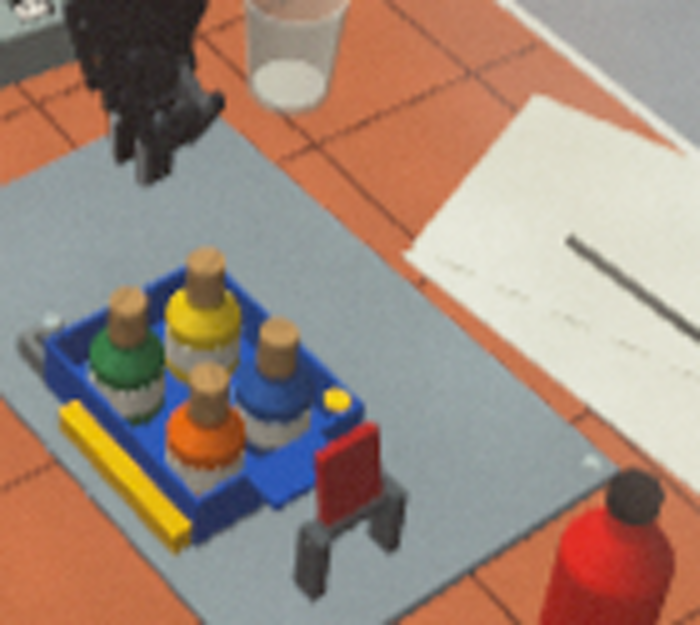

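View pics/c27_top.png

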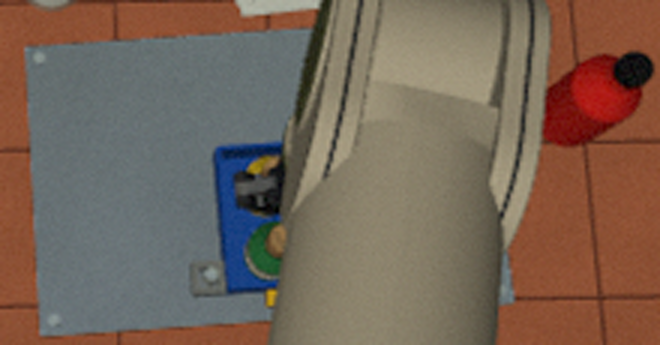

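Run:
```python
from h import *
t=cv2.imread("pics/top0.png");s=cv2.imread("pics/side0.png")
print("cap top",onz("top",(421,147.5),.16))
# base from side: lowest red px
b,m=blobs(s,(0,150,60),(6,255,255),10);ys,xs=np.where(m[240:,:]>0);
print("base front px",xs.min(),xs.max(),ys.max()+240,onz("side",(349,ys.max()+240),0))
print(tri((356.5,249),(421,147.5)))
print(np.round(w2(.054,-.295),4), w2(.054,-.25))
```

```text
cap top [ 0.62622131 -0.46071008  0.16      ]
base front px 274 467 377 [ 0.42455026 -0.69045065  0.        ]
(array([ 0.62761877, -0.46416399,  0.15152005]), np.float64(0.0027625377649852334))
[ 0.5326 -0.3803] [ 0.53016251 -0.33536255]
```

```bash
python3 -m crank '[[-1,[-0.06,-0.45,0],[0,0,0]],[-1,[-0.06,-0.45,0],[0,0,0]],[-1,[-0.06,-0.45,0],[0,0,0]],[-1,[-0.06,-0.45,0],[0,0,0]],[-1,[-0.06,-0.45,0],[0,0,0]]]'; python3 -m crank '[[-1,[-0.06,-0.45,0],[0,0,0]],[-1,[0,-0.2,0],[0,0,0]],[-1,[0,0,0],[0,0,0]],[-1,[0,0,0.3],[0,0,0]],[-1,[0,0,0.3],[0,0,0]]]';python3 - <<'E'
from h import *
go([*w2(.052,-.295),.118],np.pi/2+A);print(np.round(manip.get_obs()["joint_pos"],2))
im=manip.camera("side");crop(im,230,150,140,125,5,"c28_side.png")
t=manip.camera("top");cv2.imwrite("pics/t28.png",t);crop(t,210,105,220,135,3,"c28_top.png")
E
```

```text
clock: 38.85
position: [0.5234, -0.329, 0.2456]
ee_rot: [-0.027, 1.0, 0.001, -0.001]
ft_force: [0.2, 0.6, 0.9]
grip_width: -0.004
clock: 39.35
position: [0.5316, -0.3784, 0.1985]
ee_rot: [-0.027, 1.0, 0.0, 0.0]
ft_force: [0.0, 1.0, -0.8]
grip_width: -0.004
at [ 0.5316 -0.3784  0.1985] yaw_y 93.12 tilt [ 0.     0.001 -1.   ] F [ 0.   1.  -0.8] g -0.004 t 39.4
 shift units (before turning): [ 0.015 -0.025  1.006]
 turn z units 0.001 shift after turn: [ 0.015 -0.025  1.006]
[ 0.1   0.47  0.61  1.48 -0.28  1.27  2.37]
```

View pics/c28_side.png

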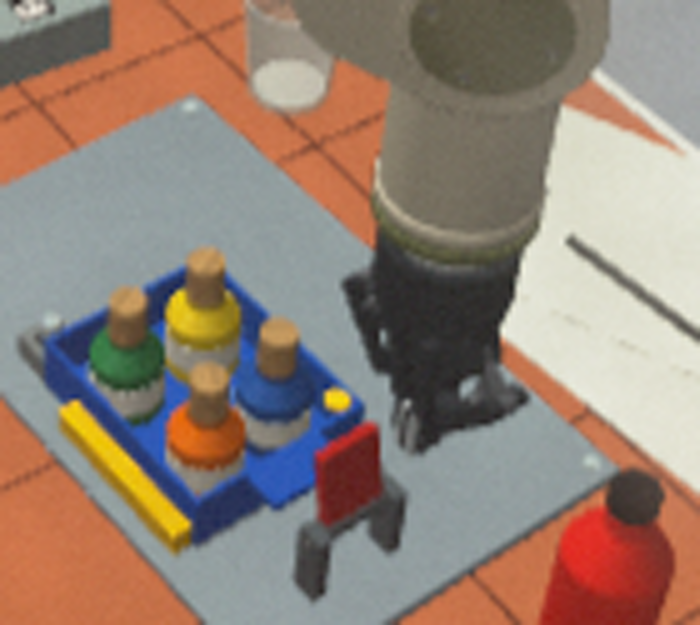

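View pics/c28_top.png

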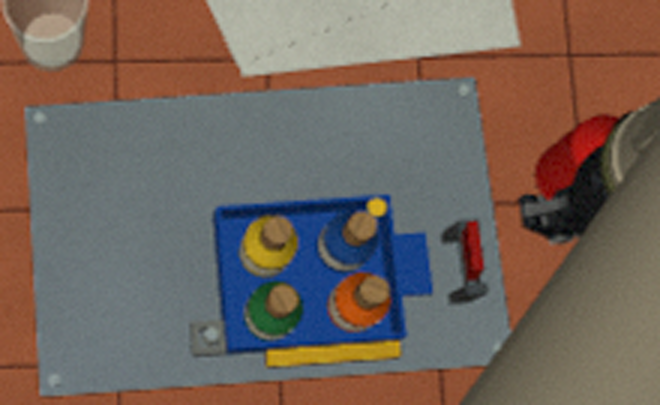

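```bash
python3 -m crank '[[-1,[0,0,0.3],[0,0,0]],[-1,[0,0,0.3],[0,0,0]],[-1,[0,0,0.25],[0,0,0]],[-1,[0,0,0],[0,0,0]],[-1,[0,0.1,0],[0,0,0]]]'
python3 - <<'E'
from h import *
go([*w2(.052,-.27),.1305],np.pi/2+A)
im=manip.camera("side");crop(im,230,150,140,125,5,"c29_side.png")
E
```

```text
clock: 39.95
position: [0.5309, -0.3721, 0.1327]
ee_rot: [-0.026, 1.0, -0.0, 0.0]
ft_force: [0.3, -0.2, -0.7]
grip_width: -0.003
at [ 0.5309 -0.3721  0.1327] yaw_y 93.03 tilt [ 0.    -0.001 -1.   ] F [ 0.3 -0.2 -0.7] g -0.003 t 40.0
 shift units (before turning): [0.01  0.209 0.027]
 turn z units -0.001 shift after turn: [0.01  0.209 0.027]
```

View pics/c29_side.png

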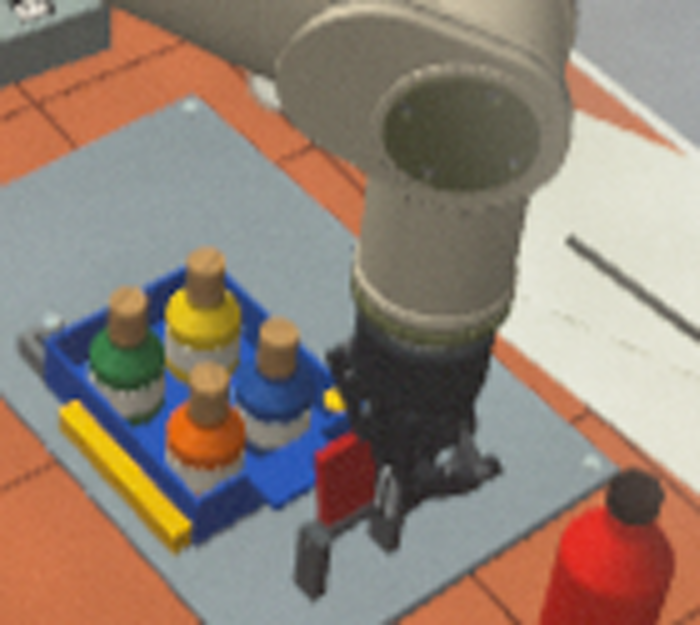

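```bash
python3 -m crank '[[-1,[0,0.1,0.02],[0,0,0]],[-1,[0,0.11,0],[0,0,0]],[-1,[0,0.1,0.01],[0,0,0]],[-1,[0,0.1,0.015],[0,0,0]],[-1,[0,0.09,0.02],[0,0,0]]]'
python3 - <<'E'
from h import *
go([*w2(.054,-.2365),.121],np.pi/2+A)
im=manip.camera("side");crop(im,230,150,140,125,5,"c30_side.png")
E
```

```text
clock: 40.5
position: [0.529, -0.3311, 0.1265]
ee_rot: [-0.027, 1.0, -0.0, 0.0]
ft_force: [0.3, -2.2, -1.0]
grip_width: -0.0
at [ 0.529  -0.3311  0.1265] yaw_y 93.09 tilt [ 0.001 -0.    -1.   ] F [ 0.3 -2.2 -1. ] g -0.0 t 40.5
 shift units (before turning): [-0.012  0.115  0.069]
 turn z units 0.001 shift after turn: [-0.012  0.115  0.069]
```

View pics/c30_side.png

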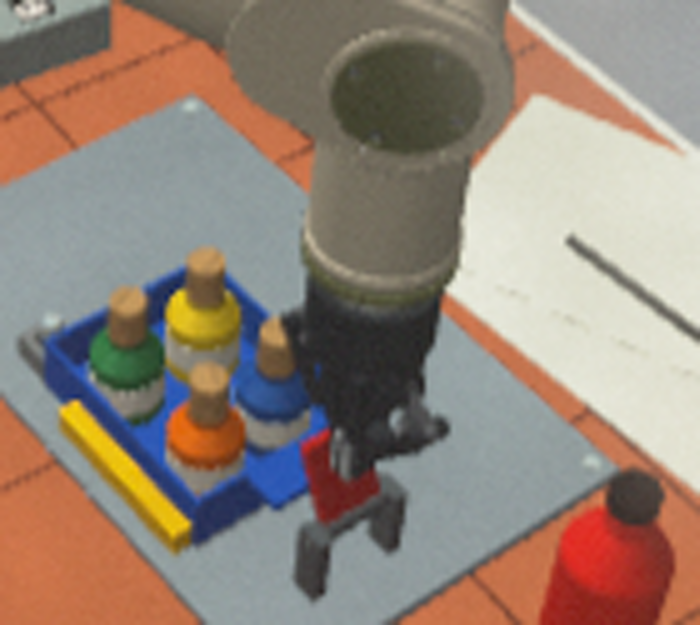

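```bash
python3 -m crank '[[-1,[-0.01,0.12,0.07],[0,0,0]],[-1,[0,0.10,0.10],[0,0,0]],[-1,[0,0.07,0.12],[0,0,0]],[-1,[0,0.03,0.05],[0,0,0]],[-1,[0,0,0],[0,0,0]]]'
python3 - <<'E'
from h import *
go([*w2(.054,-.2195),.0905],np.pi/2+A)
im=manip.camera("side");crop(im,230,150,140,125,5,"c31_side.png")
E
```

```text
clock: 41.05
position: [0.5277, -0.3053, 0.0979]
ee_rot: [-0.027, 1.0, 0.0, -0.001]
ft_force: [0.9, -0.4, 0.1]
grip_width: -0.001
at [ 0.5277 -0.3053  0.0979] yaw_y 93.1 tilt [-0.002  0.001 -1.   ] F [ 0.9 -0.4  0.1] g -0.001 t 41.0
 shift units (before turning): [-0.011  0.005  0.092]
 turn z units 0.001 shift after turn: [-0.011  0.005  0.092]
```

View pics/c31_side.png

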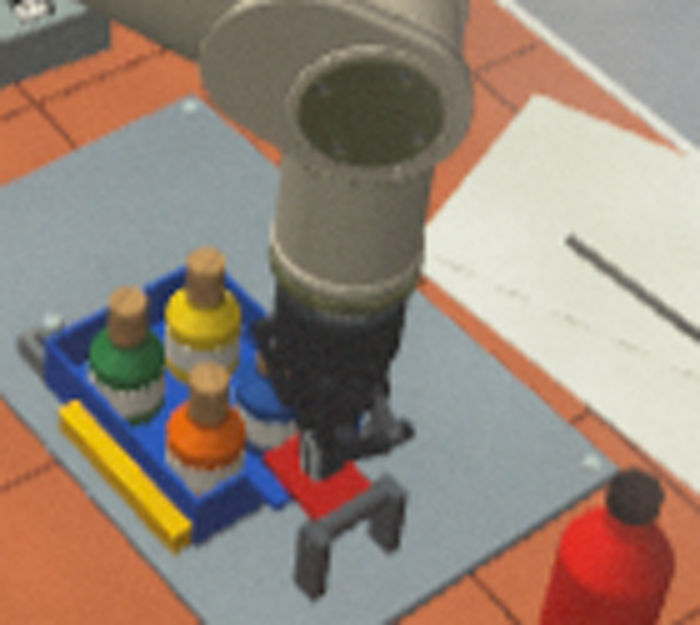

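```bash
python3 -m crank '[[-1,[0,0.05,0.03],[0,0,0]],[-1,[0,0,0.03],[0,0,0]],[-1,[0,0,0.03],[0,0,0]],[-1,[0,0,0.01],[0,0,0]],[-1,[0,0,0],[0,0,0]]]'; python3 -m crank '[[-1,[0,0,0.02],[0,0,0]],[-1,[0,0,0.01],[0,0,0]],[-1,[0,0,0],[0,0,0]],[-1,[0,0,0],[0,0,0]],[-1,[0,0,0],[0,0,0]]]'
```

```text
clock: 41.6
position: [0.5279, -0.3022, 0.091]
ee_rot: [-0.027, 1.0, 0.0, -0.0]
ft_force: [-0.7, -0.7, 0.3]
grip_width: 0.002
clock: 42.1
position: [0.5281, -0.3024, 0.0905]
ee_rot: [-0.027, 1.0, 0.0, 0.0]
ft_force: [-7.0, 5.0, 17.2]
grip_width: 0.003
```

```bash
python3 -m crank '[[-1,[0,0,0.004],[0,0,0]],[-1,[0,0,0],[0,0,0]],[-1,[0,0,-0.3],[0,0,0]],[-1,[0,0,-0.5],[0,0,0]],[-1,[0,0,-0.5],[0,0,0]]]'; python3 -m crank '[[-1,[0,0,-0.5],[0,0,0]],[-1,[0,0.3,-0.2],[0,0,0]],[-1,[0,0.5,0],[0,0,0]],[-1,[0,0.5,0],[0,0,0]],[-1,[0,0.5,0],[0,0,0]]]'
python3 - <<'E'
from h import *
go([*w2(.054,-.2195),.25],np.pi/2+A)
im=manip.camera("side");cv2.imwrite("pics/s32.png",im);crop(im,230,150,140,125,5,"c32_side.png")
b,m=blobs(im,(0,150,80),(6,255,255),10);print("red side",b)
h=np.r_[w2(.054,-.25),.0685];
for r in(0,.062):
  for x in(.031,.077): p=[*w2(x,-.25+r),.0685];print(np.round(p,3),np.round(proj("side",p)-[230,150],1)*5)
E
```

```text
clock: 42.6
position: [0.5274, -0.3022, 0.1933]
ee_rot: [-0.027, 1.0, 0.0, -0.001]
ft_force: [1.0, 0.4, 0.5]
grip_width: 0.003
clock: 43.1
position: [0.5199, -0.1572, 0.2485]
ee_rot: [-0.027, 1.0, -0.0, 0.0]
ft_force: [-0.0, 1.2, 0.5]
grip_width: -0.001
at [ 0.5199 -0.1572  0.2485] yaw_y 93.04 tilt [ 0.001  0.    -1.   ] F [-0.   1.2  0.5] g -0.001 t 43.1
 shift units (before turning): [-0.009 -1.85  -0.018]
 turn z units -0.0 shift after turn: [-0.009 -1.85  -0.018]
red side [([292.7, 245.2], [283, 237, 20, 17, 180]), ([350.2, 269.6], [337, 251, 28, 37, 747])]
[ 0.507 -0.337  0.068] [321.  521.5]
[ 0.553 -0.334  0.068] [377.5 486.5]
[ 0.504 -0.275  0.068] [257.5 457. ]
[ 0.55  -0.272  0.068] [313.5 424. ]
```

View pics/c32_side.png

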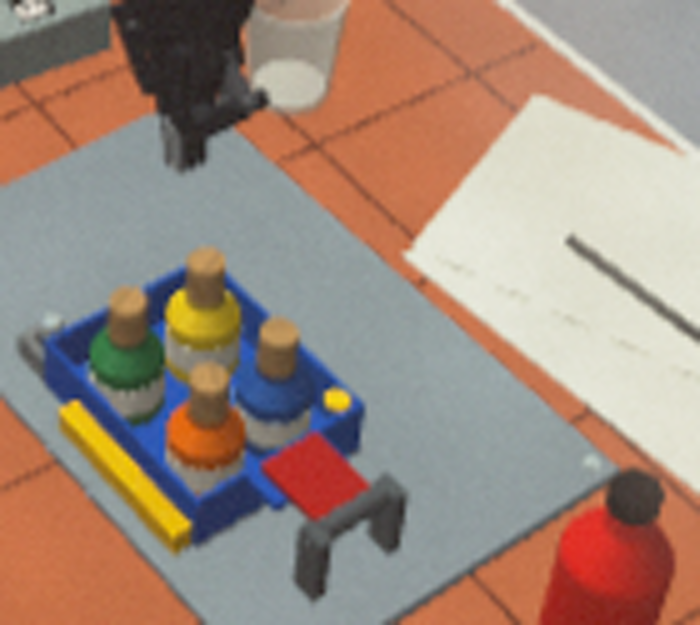

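Run:
```python
from h import *
acc={n:np.mean([manip.camera(n).astype(float) for _ in range(4)],axis=0) for n in("top","side")}
for n,(x,y,w,h) in dict(top=(140,138,50,50),side=(205,130,60,50)).items():
    a=acc[n]; np.save(f"pics/acc_{n}.npy",a)
    g=np.clip((a-5)*4,0,255).astype(np.uint8); crop(g,x,y,w,h,12,f"c33_{n}.png")
    crop(a.astype(np.uint8),x,y,w,h,12,f"c33n_{n}.png")
```

```text
(no output)
```

View pics/c33_top.png

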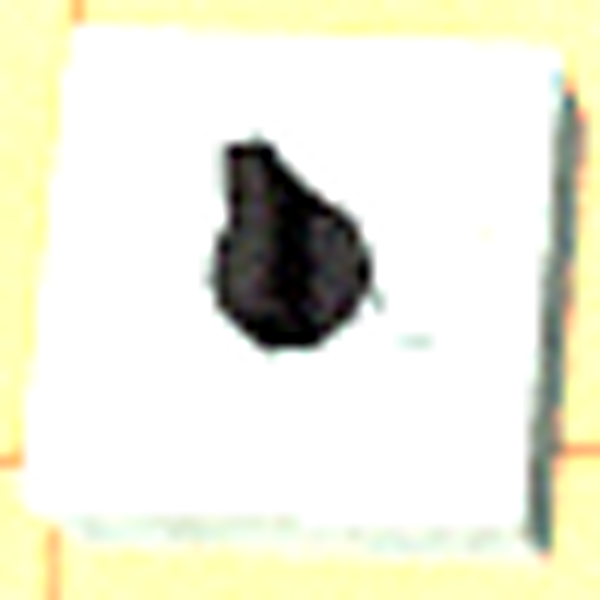

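View pics/c33_side.png

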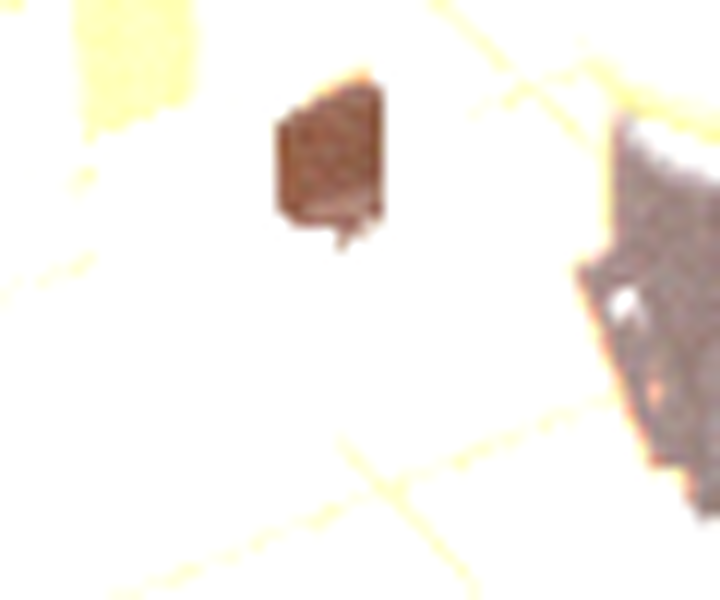

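View pics/c33n_top.png

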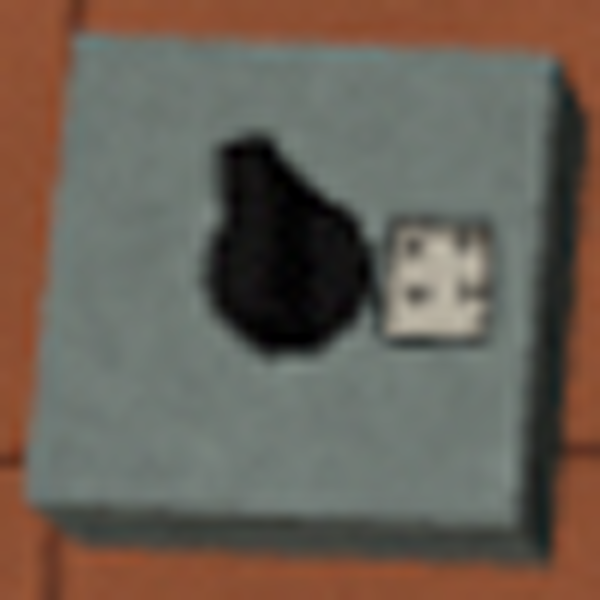

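Run:
```python
from h import *
f=lambda p:np.array(p)/12+[140,138]-.46
C=np.array([onz("top",f(p),.05)[:2] for p in((75,35),(557,55),(520,525),(28,497))])
print(np.round(C,4), "centre",C.mean(0),"sides",[round(np.linalg.norm(C[i]-C[i-1]),4) for i in range(4)])
v=C[0]-C[3];u=C[1]-C[2];print("yaw from x sides",[round(float(np.arctan2(a[1],a[0])),3) for a in(v,u)])
v=C[0]-C[1];u=C[3]-C[2];print("yaw from y sides",[round(float(np.arctan2(-a[0],a[1])),3) for a in(v,u)])
print("skirt centre",onz("top",f((290,280)),.056))
e=onz("top",f((247,143)),.095);print("bar far end top",e, "from centre",e[:2]-C.mean(0))
# window centre
print("window",onz("top",f((437,282)),.05))
s=lambda p:np.array(p)/12+[205,130]-.46
for p in((283,118),(375,75)): print("side bar top",onz("side",s(p),.095))
```

```text
[[0.6965 0.3055]
 [0.6894 0.1854]
 [0.5695 0.1918]
 [0.5783 0.3118]] centre [0.63342718 0.24861777] sides [np.float64(0.1183), np.float64(0.1203), np.float64(0.1201), np.float64(0.1203)]
yaw from x sides [-0.053, -0.054]
yaw from y sides [-0.059, -0.074]
skirt centre [0.63050083 0.24831018 0.056     ]
bar far end top [0.65280325 0.24969643 0.095     ] from centre [0.01937607 0.00107866]
window [0.63121632 0.21365411 0.05      ]
side bar top [0.61351772 0.24403935 0.095     ]
side bar top [0.65159544 0.24775334 0.095     ]
```

Run:
```python
from h import *
go([.632,.2478,.2],np.pi/2+.07);print(np.round(manip.get_obs()["joint_pos"],2))
```

```text
at [ 0.5201 -0.1596  0.2484] yaw_y 92.95 tilt [-0. -0. -1.] F [ 0.1  0.2 -0.5] g -0.002 t 43.5
 shift units (before turning): [-1.66   5.014  0.603]
 turn z units -0.023 shift after turn: [-1.752  4.982  0.603]
[-0.29  0.16  0.56  1.71 -0.09  1.29  1.92]
```

```bash
python3 -m crank '[[1,[-0.08,0.25,0],[0,0,0]],[1,[-0.17,0.5,0],[0,0,0]],[1,[-0.17,0.5,0],[0,0,0]],[1,[-0.17,0.5,0],[0,0,0]],[1,[-0.17,0.5,0],[0,0,0]]]'; python3 -m crank '[[1,[-0.17,0.5,0],[0,0,0]],[1,[-0.17,0.5,0],[0,0,0]],[1,[-0.17,0.5,0],[0,0,0]],[1,[-0.17,0.5,0],[0,0,0]],[1,[-0.17,0.5,0],[0,0,0]]]'; python3 -m crank '[[1,[-0.1,0.3,0],[0,0,-0.023]],[1,[0,0,0],[0,0,0]],[1,[0,0,0.3],[0,0,0]],[1,[0,0,0.2],[0,0,0]],[1,[0,0,0],[0,0,0]]]';python3 - <<'E'
from h import *
go([.632,.2478,.083],np.pi/2+.07);print(np.round(manip.get_obs()["joint_pos"],2))
im=manip.camera("side");crop(im,180,90,110,100,6,"c34_side.png")
E
```

```text
clock: 44.05
position: [0.5717, 0.0254, 0.2484]
ee_rot: [-0.026, 1.0, -0.0, 0.0]
ft_force: [1.3, 0.2, 0.3]
grip_width: 0.847
clock: 44.55
position: [0.6292, 0.2288, 0.2481]
ee_rot: [-0.026, 1.0, -0.0, -0.0]
ft_force: [0.3, -1.0, -0.5]
grip_width: 0.999
clock: 45.05
position: [0.6342, 0.2507, 0.2054]
ee_rot: [-0.035, 0.999, -0.001, -0.002]
ft_force: [0.2, 0.2, -0.3]
grip_width: 0.998
at [0.6342 0.2507 0.2054] yaw_y 94.02 tilt [-0.004 -0.002 -1.   ] F [ 0.2  0.2 -0.3] g 0.998 t 45.0
 shift units (before turning): [ 0.023 -0.031  1.53 ]
 turn z units 0.0 shift after turn: [ 0.023 -0.031  1.53 ]
[-0.68  0.5   0.33  1.37 -0.16  1.31  1.3 ]
```

View pics/c34_side.png

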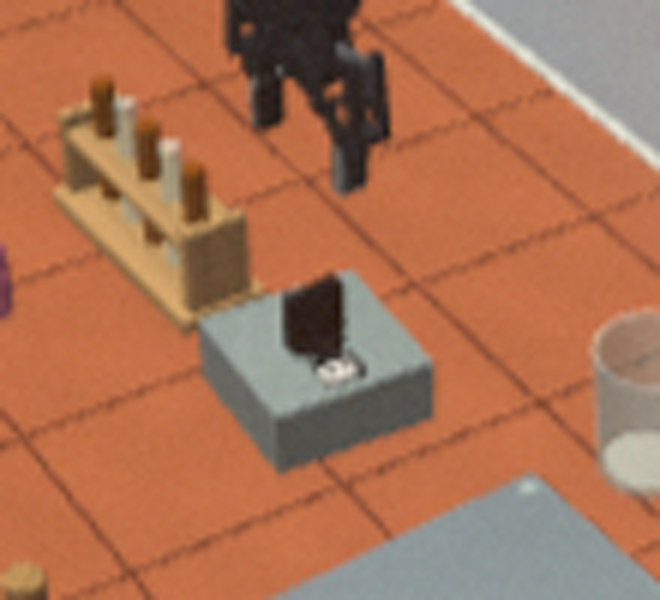

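```bash
python3 -m crank '[[1,[0.02,-0.03,0.3],[0,0,0]],[1,[0,0,0.45],[0,0,0]],[1,[0,0,0.4],[0,0,0]],[1,[0,0,0.25],[0,0,0]],[1,[0,0,0.1],[0,0,0]]]' 40
python3 - <<'E'
from h import *
go([.632,.2478,.083],np.pi/2+.07)
im=manip.camera("side");crop(im,180,90,110,100,6,"c35_side.png")
E
```

```text
clock: 45.6
position: [0.6333, 0.2492, 0.0871]
ee_rot: [-0.036, 0.999, -0.0, -0.001]
ft_force: [0.2, 0.7, 0.7]
grip_width: 0.997
at [0.6333 0.2492 0.0871] yaw_y 94.07 tilt [-0.002 -0.001 -1.   ] F [0.2 0.7 0.7] g 0.997 t 45.6
 shift units (before turning): [ 0.017 -0.016  0.052]
 turn z units 0.001 shift after turn: [ 0.017 -0.016  0.052]
```

View pics/c35_side.png

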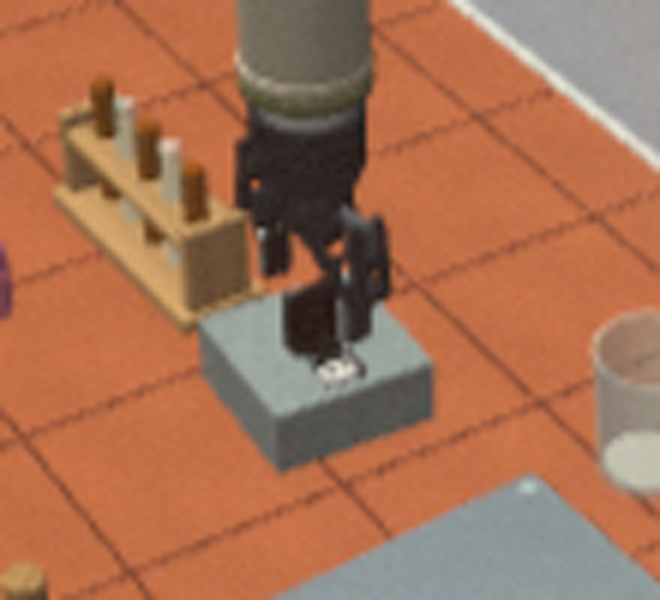

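```bash
python3 -m crank '[[1,[0,0,0.03],[0,0,0]],[-1,[0,0,0],[0,0,0]],[-1,[0,0,0],[0,0,0]],[-1,[0,0,0],[0,0,0]],[-1,[0,0,0],[0,0,0]]]' 30; python3 -m crank '[[-1,[0,0,0],[0,0,0]],[-1,[0,0,0],[0,0,0]],[-1,[0,0,0],[0,0,0]],[-1,[0,0,0],[0,0,0]],[-1,[0,0,0],[0,0,0]]]' 30
python3 - <<'E'
from h import *
go([.632,.2478,.083],np.pi/2+.07);print(np.round(manip.get_obs()["torque"],2))
E
```

```text
clock: 46.15
position: [0.634, 0.25, 0.0866]
ee_rot: [-0.036, 0.999, 0.0, 0.0]
ft_force: [0.2, 0.6, -0.6]
grip_width: 0.332
clock: 46.65
position: [0.634, 0.2492, 0.0865]
ee_rot: [-0.036, 0.999, -0.0, 0.0]
ft_force: [-2.1, -3.1, 5.4]
grip_width: 0.157
at [0.634  0.2492 0.0865] yaw_y 94.07 tilt [ 0. -0. -1.] F [-2.1 -3.1  5.4] g 0.157 t 46.6
 shift units (before turning): [ 0.026 -0.015  0.043]
 turn z units 0.001 shift after turn: [ 0.026 -0.015  0.043]
[-0.72  0.5   0.07]
```

```bash
python3 -m crank '[[-1,[0,0,0],[0,0,0.1]],[-1,[0,0,0],[0,0,0.15]],[-1,[0,0,0],[0,0,0.15]],[-1,[0,0,0],[0,0,0.15]],[-1,[0,0,0],[0,0,0.15]]]'; python3 -m crank '[[-1,[0,0,0],[0,0,0.15]],[-1,[0,0,0],[0,0,0.15]],[-1,[0,0,0],[0,0,0.15]],[-1,[0,0,0],[0,0,0.15]],[-1,[0,0,0],[0,0,0.15]]]';  python3 - <<'E'
from h import *
go([.632,.2478,.083],.463);print(np.round(manip.get_obs()["torque"],2))
im=manip.camera("side");crop(im,180,90,110,100,6,"c36_side.png")
E
```

```text
clock: 47.15
position: [0.6339, 0.2485, 0.0865]
ee_rot: [0.24, 0.971, -0.001, 0.0]
ft_force: [-2.8, -5.9, 6.2]
grip_width: 0.154
clock: 47.65
position: [0.6335, 0.2479, 0.0865]
ee_rot: [0.511, 0.859, -0.001, -0.0]
ft_force: [-8.5, -8.4, 9.1]
grip_width: 0.155
at [0.6335 0.2479 0.0865] yaw_y 28.5 tilt [-0.001 -0.002 -1.   ] F [-8.5 -8.4  9.1] g 0.155 t 47.6
 shift units (before turning): [ 0.007 -0.017  0.043]
 turn z units 0.044 shift after turn: [ 0.007 -0.017  0.043]
[-1.63  1.4   0.06]
```

View pics/c36_side.png

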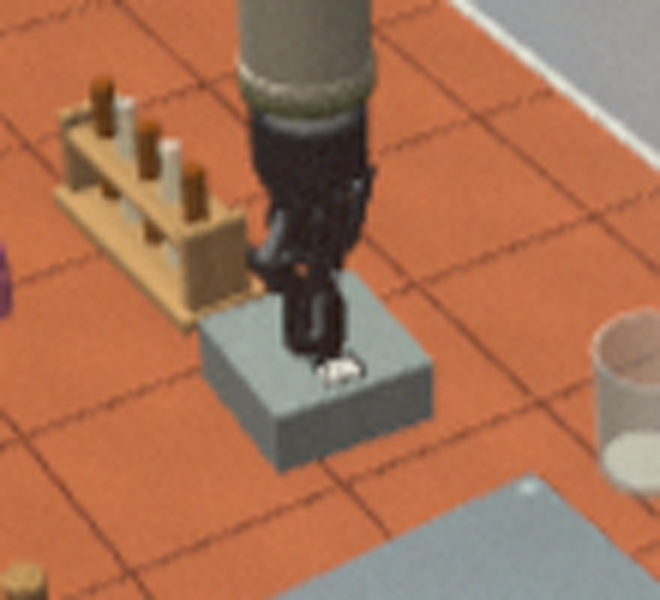

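```bash
python3 -m crank '[[-1,[0,0,0],[0,0,0.03]],[-1,[0,0,0],[0,0,0]],[-1,[0,0,0],[0,0,0]],[-1,[0,0,0],[0,0,0]],[-1,[0,0,0],[0,0,0]]]';  python3 - <<'E'
from h import *
go([.632,.2478,.083],.463)
E
python3 -m crank '[[0,[0,0,0],[0,0,0]],[1,[0,0,0],[0,0,0]],[1,[0,0,0],[0,0,0]],[1,[0,0,0],[0,0,0]],[1,[0,0,0],[0,0,0]]]'; python3 -m crank '[[1,[0,0,-0.2],[0,0,0]],[1,[0,0,-0.4],[0,0,0]],[1,[0,0,-0.5],[0,0,0]],[1,[0,0,-0.5],[0,0,0]],[1,[0,0,0],[0,0,0]]]'
python3 - <<'E'
from h import *
go([.5,.0,.25],.463)
E
```

```text
clock: 48.2
position: [0.6335, 0.2479, 0.0865]
ee_rot: [0.519, 0.855, -0.001, -0.0]
ft_force: [-7.4, -8.6, 9.5]
grip_width: 0.163
at [0.6335 0.2479 0.0865] yaw_y 27.42 tilt [-0.001 -0.002 -1.   ] F [-7.4 -8.6  9.5] g 0.163 t 48.2
 shift units (before turning): [ 0.007 -0.017  0.043]
 turn z units 0.02 shift after turn: [ 0.007 -0.017  0.043]
clock: 48.7
position: [0.6337, 0.2502, 0.086]
ee_rot: [0.519, 0.855, 0.0, -0.0]
ft_force: [0.0, -0.8, 0.5]
grip_width: 0.988
clock: 49.2
position: [0.6364, 0.2502, 0.222]
ee_rot: [0.519, 0.855, 0.004, 0.003]
ft_force: [0.3, -0.2, -0.1]
grip_width: 1.0
at [0.6364 0.2502 0.222 ] yaw_y 27.49 tilt [ 0.009  0.005 -1.   ] F [ 0.3 -0.2 -0.1] g 1.0 t 49.2
 shift units (before turning): [-1.987 -2.953 -0.381]
 turn z units 0.021 shift after turn: [-2.037 -2.919 -0.38 ]
```

Retreat toward (0.5, 0.0) and look at the window.

```bash
python3 -m crank '[[1,[-0.25,-0.35,-0.08],[0,0,0]],[1,[-0.3,-0.44,-0.08],[0,0,0]],[1,[-0.3,-0.44,-0.08],[0,0,0]],[1,[-0.3,-0.44,-0.08],[0,0,0]],[1,[-0.3,-0.44,-0.08],[0,0,0]]]'; python3 -m crank '[[1,[-0.3,-0.44,0],[0,0,0]],[1,[-0.25,-0.35,0],[0,0,0]],[1,[0,0,0],[0,0,0]],[1,[0,0,0],[0,0,0]],[1,[0,0,0],[0,0,0]]]';  python3 - <<'E'
from h import *
acc={n:np.mean([manip.camera(n).astype(float) for _ in range(4)],axis=0) for n in("top","side")}
for n,(x,y,w,h) in dict(top=(140,138,50,50),side=(205,130,60,50)).items():
    crop(acc[n].astype(np.uint8),x,y,w,h,12,f"c37_{n}.png");cv2.imwrite(f"pics/{n}37.png",acc[n].astype(np.uint8))
E
```

```text
clock: 49.7
position: [0.5368, 0.0674, 0.2469]
ee_rot: [0.519, 0.855, 0.001, 0.0]
ft_force: [0.1, -0.4, 0.6]
grip_width: 0.996
clock: 50.2
position: [0.5023, 0.0018, 0.2464]
ee_rot: [0.518, 0.855, 0.0, 0.0]
ft_force: [0.1, 0.2, -0.5]
grip_width: 0.999
```

View pics/c37_top.png

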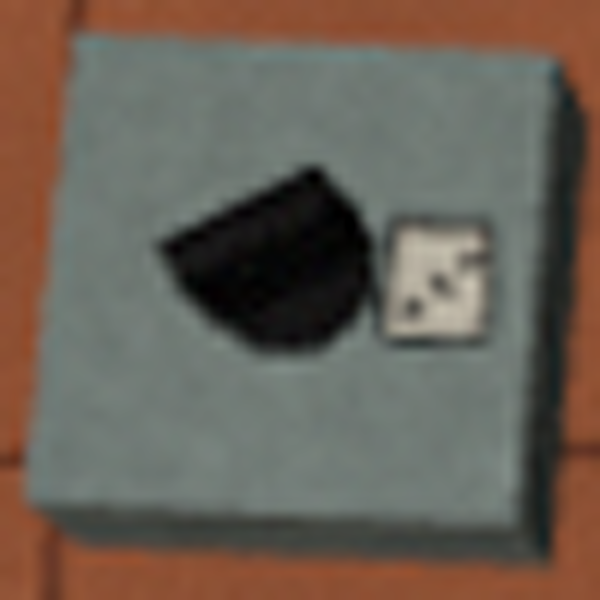

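View pics/c37_side.png

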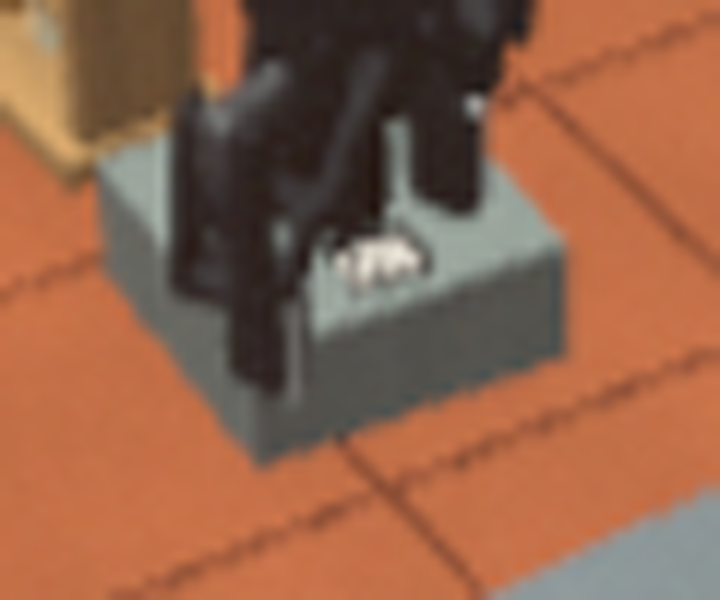

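View pics/top37.png

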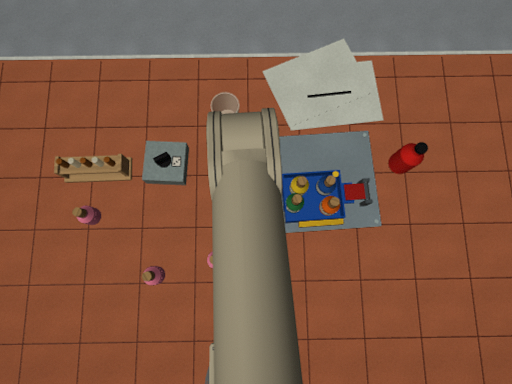

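View pics/side37.png

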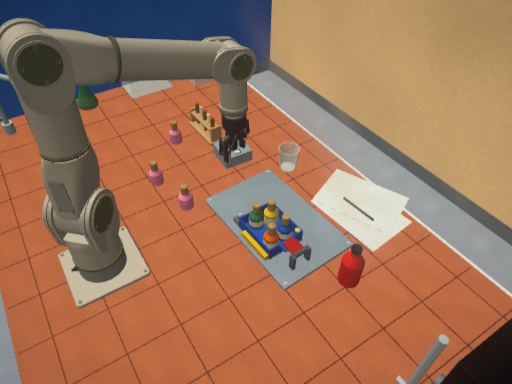

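Run:
```python
from h import *
t=cv2.imread("pics/top37.png");crop(t,265,125,120,115,5,"c38_top.png")
s=cv2.imread("pics/side37.png");crop(s,220,190,110,90,6,"c38_side.png")
for p in((-.016,-.186),(.124,-.186)): print(p,np.round((proj("top",[*w2(*p),.057])-[265,125]+.5)*5,0))
```

```text
(-0.016, -0.186) [406. 462.]
(0.124, -0.186) [378. 224.]
```

View pics/c38_top.png

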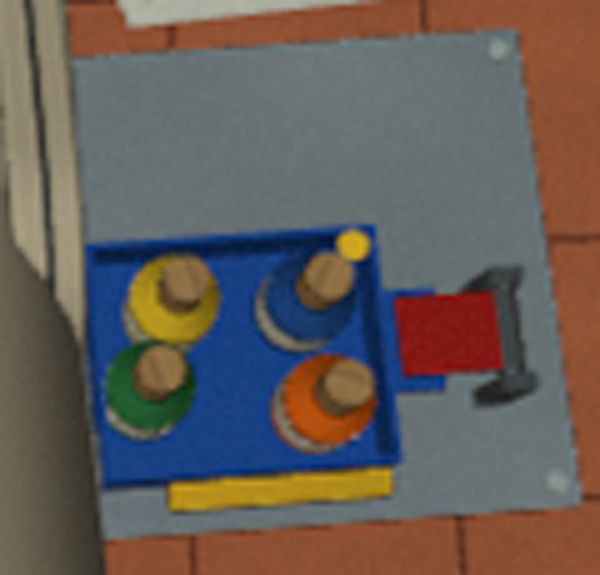

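View pics/c38_side.png

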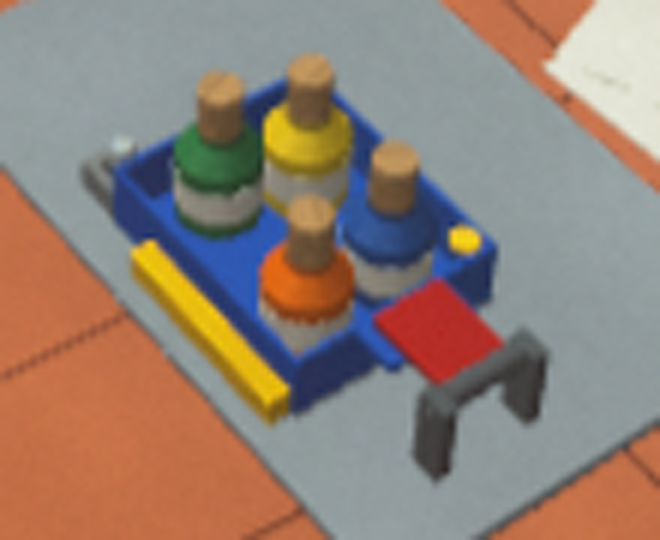

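Run:
```python
from h import *
o=manip.get_obs();print(o["clock"],np.abs(o["joint_velocities"]).max(),np.round(o["ft_force"],1))
print(manip.hand_in())
```

```text
50.6 0.0035361249970130067 [-0.5 -0.6 -0.3]
the job is handed in; nothing more can be done
None
```

I did all four steps in the order asked and handed the job in at 50.6 s. The hand-in gives no verdict, so everything below comes from my own checks.

- **Tray:** I pushed it clockwise about its pin until it met the stop rail, where the force rose to about 12 N. Measured in the camera image, it is within about 0.003 rad of the home angle. One far corner reads about 1.5 px, or 3–4 mm, short of its predicted spot. I put that down to the 2 mm play at the pin plus calibration error.
- **Bottles:** All four were present. I picked them up by the cork and stood them in the tray, and they are upright in both final views. None was knocked aside before I picked it up. The pink look-alikes were left alone.
- **Clamp:** The bar is fully down. My last reading before lifting off was 17 N at the height calculated for a level bar. The side view shows it over the flange and not raised, though its corners sit 1–2 px from where I predicted.
- **Dial:** I gripped the knob and turned it about 67° clockwise. Three dots show in the window, with the middle one within about 0.7 mm (0.02 rad) of centre.

Nothing shows the wash bottle, beaker or test-tube rack being touched or moved. At hand-in the gripper was open and clear of everything.

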